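# Sweep wooden discs through the gate of a craft sorting tray

### The arm

A 6-joint arm with a two-finger parallel gripper is mounted at the origin on the work surface. World frame = base frame: x ahead of the robot, y to its left, z up, the work surface at z = 0. Lengths are in mm, angles in degrees, forces in N, time in s.
With the tool pointing down it reaches from about 350 to 850 mm from the base axis. Payload 8.1 kg.
Tool frame: the origin (TCP) lies on the front face of the gripper's body, between the roots of the fingers; the fingertips stand r.finger_overhang ahead of it and the grasp point (between the pads) lies 54 mm ahead of it (r.finger_overhang is the distance from the TCP to the fingertips, in mm); y points along the fingers, z is the direction in which the jaws open and shut, and the axes are right-handed (so a half turn about y gives the same grasp; the last joint's range is limited). The gripper opens to 85 mm and grips with 20 to 120 N. Pads are 22 mm wide; open, the fingers measure 114 mm over their backs; the gripper's body (76 mm by 85 mm) begins 54 mm behind the grasp point. The pads swing forward as they close: fully open they stand 13 mm farther back than shut.
Start: joints at [71.253, 7.471, 85.268, -0, 87.261, -4.893], TCP at [143.648, 582.556, 303.892] pointing down, gripper open.
Joint ranges: [-169.43, 169.43], [-51.17, 129.36], [1.28, 143.12], [-76.62, 256.62], [0, 156.53], [-152.29, 152.29]. Speed limits (degrees/s): [136.94, 136.94, 159.86, 180, 180, 180].

### API

Orientations are given as [roll, pitch, yaw] about the fixed x, y, z axes, in that order (R = Rz(yaw) Ry(pitch) Rx(roll)).
In Python, from bench import r gives the robot as it stands. The module is installed in compiled form; this text tells all that it offers.
- The arm moves only by the tool arm_command, never from a script. Its argument "increments" is a list of rows, each a list of 6 numbers: the shift along the tool's x, y, z in m, then the turn, a rotation vector about the tool's x, y, z in rad. In form: [[tx, ty, tz, wx, wy, wz], ...]. A call has exactly 10 rows; each row is the pose to reach, as a shift and turn from the pose commanded when the call began, along the tool's axes at that moment; what a row does not reach only later rows make up. A row lasts 1/8 s, in which the tool goes at most 62.5 mm and 10.7 degrees, less where a joint would pass 70% of its speed; a pose out of reach is approached as far as the arm can. A call with a gripper value outside its range is refused whole. "jaw" is the gripper's target within -1 to 1 (shut at 1, half-way at 0, fully open at -1), set as the call begins (left out, the last holds). The fingers move at their own pace and stop on an object; "force" is the grip in N (left out, the last holds). Time passes only in rows, so rows that repeat a pose let the fingers close, or fill a call up. It gives the time, the measured TCP pose, the force and the opening at its end, in the units of the state.
- r.sense(): the state, without advancing time (a new reading comes with each control period).
- r.snapshot(name): name is "side" or "top"; returns the picture (420x560x3 uint8, red, green, blue); there is no depth.
- r.camera_model(name): a dict with "intrinsics" (3x3 intrinsics, pixels), "distortion" ([k1, k2, p1, p2, k3] as OpenCV has them; the pictures are not rectified), "cam_to_world" (4x4, takes a point from camera to world coordinates). Camera axes: x right, y down, z forward; pixel columns grow to the right and rows downward; lengths in mm; the calibration is good to about 2 mm. A picture is of the moment at which its call begins. camera_model takes no time and is no camera call.
- r.hand_in(): hands the job in, once; it reports no verdict.
Trained networks look in the newest picture that a camera, given by its name, has taken for a name from the list of things; names that differ only in an ending like _2 or _b are one class to them, and where a whole thing is asked for, a point or a joint stands for the part that bears it (a point fixed in the world has none). Each returns a list of dicts, best first, with "conf" (0 to 1); they miss things now and then, are a little off and sometimes report something else, mostly with a low value. They report only what shows in the picture. A call takes as long as a camera call. They do not tell look-alikes from the thing itself.
- r.trace(camera, target): "mask" (420x560 bool, what is visible of it) and "position" ([column, row] in pixels, amid what is visible of it).
- r.spot_point(camera, target): "position" ([column, row] in pixels: a listed point, or the origin of a listed thing).
The state is a dict: "time": time; "joint_pos": joint angles; "qd": joint speeds; "joint_efforts": joint torques, N m; "tool_pos": TCP position; "tcp_rot": TCP orientation; "ft_force": force on the tool from outside, world axes, zero at the start; "wrist_torque": the same for the moment, N m; "finger_gap": finger opening in mm.
Only numpy, scipy, OpenCV 4.12 (cv2) and the standard library are available. Lean on these libraries where they do the work, as an engineer would, in place of code of your own. Each camera call takes 0.05 s, during which the arm holds its last target.

### The job

Three small round wooden discs lie on the raised sorting tray. With the fingertips, gently sweep them across the tray one at a time, through the narrow gate in its far wall, so that each drops into the catch slot behind it. Do not pinch the discs or lift them off the tray, and leave the square block, the spool and everything else where it stands.

Things in the scene. Friction and masses are not known exactly. Their poses are not given: they have to be found in the camera images.
- tray: fixed raised white sorting tray with brown wooden rims, level floor 95 mm above the table. Origin on the table below it; x points through the gate (sweeping direction), y to its left, z up. Floor from x = -154 to 86 mm, y = -144 to 144 mm, inside a rim 12 mm high, 6 mm thick. Far end: gate wall at x = 80 to 86 mm, 18 mm high above the floor, open only at the gate; two funnel wings lead to it
- gate (a point): middle of the gate at floor level, in the wall's near face (tray x = 80 mm, y = 0); axes as the tray's. The gate is 46 mm wide, the wall 6 mm thick. The wings, as high as the wall (18 mm) and 6 mm thick, run at 45 degrees from the gate's edges (tray 80, +-23 mm) back to (35, +-68 mm)
- slot (a point): middle of the catch slot's floor, 6 mm above the table (tray x = 128 mm, y = 0); axes as the tray's. The slot is an open pocket at tray x = 86 to 170, y = -40 to 40 mm, walls up to 105 mm above the table. The tray's floor ends at the gate wall's far face (x = 86 mm), 89 mm above the slot's floor: a disc tips in by itself once its centre is past that edge
- disc_a_center (a point): one of three identical loose round discs of plain brown wood, 36 mm across and 14 mm thick, about 16 g, lying flat on the tray's floor; this point is its centre, at the start 7 mm above the tray's floor
- disc_b_center (a point): one of three identical loose round discs of plain brown wood, 36 mm across and 14 mm thick, about 16 g, lying flat on the tray's floor; this point is its centre, at the start 7 mm above the tray's floor
- disc_c_center (a point): one of three identical loose round discs of plain brown wood, 36 mm across and 14 mm thick, about 16 g, lying flat on the tray's floor; this point is its centre, at the start 7 mm above the tray's floor
- disc_a: the same disc as point disc_a_center; origin in the middle of its underside
- disc_b: the same disc as point disc_b_center; origin in the middle of its underside
- disc_c: the same disc as point disc_c_center; origin in the middle of its underside
- block: square block of the same brown wood, a cube of 26 mm edge, loose on the tray's floor beside the way to the gate; leave alone; origin in the middle of its underside
- spool: small upright wooden thread spool, 32 mm across the flanges, 36 mm high, loose on the tray's floor beside the way to the gate, on the other side from the block; leave alone; origin in the middle of its underside
- glue: white glue bottle, 48 mm across, 130 mm high, standing on the table to the left of the tray; leave alone; origin under its middle
- jar: glass jar, 64 mm across, 80 mm high, on the table to the right of the tray; leave alone; origin under its middle
- mug: white mug, 76 mm across, 90 mm high, on the table to the left of the tray; leave alone; origin under its middle
- brush: brush 170 mm long lying on the table to the right of the tray; leave alone; origin under its middle
Things that resemble listed ones, but are neither listed nor needed, are in the scene too. Leave any orange, pink or purple look-alike of the disc_a alone.

How it is judged:
By the outcome, as a careful person would: the job done as asked, in the order asked, and still so for the second after the job is handed in, with the robot touching nothing.
It also fails if it takes over 67 s, if anything falls off the work surface, if the arm or the gripper's body presses on something with over 40 N, if the wrist force passes 120 N, or if a joint passes its speed limit or range.

## Working session

There is one attempt and no reset: what is moved stays moved. The work goes in short steps, Python scripts to look and compute and a tool call to move; the robot and the scene stay as the last step left them, time stands still between calls to the robot, and variables do not carry over. Pictures are saved under pics/ and viewed, and the job is handed in when it is done.

Besides the shell and the picture viewer there is one more tool, called by a JSON object that holds its "op" and its "data". arm_command: Moves the arm, as the interface text tells. Its arguments: {"type":"object","properties":{"increments":{"type":"array","items":{"type":"array","items":{"type":"number"}}},"jaw":{"type":"number"},"force":{"type":"number"}},"required":["increments"]}

```bash
mkdir -p pics; ls
python3 - <<'E'
from bench import r
import cv2
print(r.sense()); print(r.finger_overhang)
for n in ("top","side"):
    p=r.snapshot(n); cv2.imwrite(f"pics/{n}0.png",p[:,:,::-1])
    m=r.camera_model(n); print(n,m)
    for t in ("tray","gate","slot","disc_a_center","block","spool","disc_a"):
        print(t,[(round(d['conf'],2),[round(float(v),1) for v in d['position']]) for d in r.spot_point(n,t)])
E
```

```text
pics
{'time': 0.0, 'joint_pos': array([ 7.12546543e+01,  7.51582037e+00,  8.53307049e+01,  8.84420841e-05,
        8.72608842e+01, -4.89398779e+00]), 'qd': array([-0.01828265, -0.0635923 , -0.11340273, -0.03507892,  0.03044737,
        0.04806611]), 'joint_efforts': array([ 4.86638128e-04, -5.69380760e+01, -5.00571620e+01, -2.02973324e-04,
        1.45801215e-02, -9.15550208e-05]), 'tool_pos': array([143.49372137, 582.15473397, 302.82321242]), 'tcp_rot': array([-9.01070103e+01,  9.25135972e-03, -1.38513708e+01]), 'ft_force': array([-0.00486977,  0.20067655, -0.20732473]), 'wrist_torque': array([-0.01506637, -0.0299595 ,  0.01969735]), 'finger_gap': 85.53887752683109}
72.6
top {'intrinsics': array([[426.03794778,   0.        , 274.178227  ],
       [  0.        , 426.03794778, 207.52688261],
       [  0.        ,   0.        ,   1.        ]]), 'distortion': array([0.01384837, 0.        , 0.        , 0.        , 0.        ]), 'cam_to_world': array([[-6.24658471e-03, -9.96249738e-01,  8.62985527e-02,
         5.02865244e+02],
       [-9.99980232e-01,  6.28527224e-03,  1.76591545e-04,
  
[... 1037 characters left out ...]
-01,
         1.73531190e+02],
       [-3.79509214e-01, -5.73046023e-01,  7.26354605e-01,
        -1.05040951e+03],
       [-7.41496370e-03, -7.83179565e-01, -6.21751387e-01,
         9.99449166e+02],
       [ 0.00000000e+00,  0.00000000e+00,  0.00000000e+00,
         1.00000000e+00]])}
tray [(0.82, [268.7, 232.6])]
gate [(0.79, [284.3, 198.9])]
slot [(0.72, [299.9, 211.9])]
disc_a_center [(0.61, [224.6, 192.7]), (0.6, [258.6, 206.8]), (0.5, [319.3, 196.4]), (0.43, [332.2, 226.9]), (0.2, [272.9, 364.1])]
block [(0.5, [250.8, 192.6])]
spool []
disc_a [(0.62, [268.8, 228.0]), (0.59, [231.8, 209.2]), (0.54, [334.4, 227.4]), (0.51, [254.9, 209.3]), (0.46, [221.7, 192.0]), (0.41, [317.2, 196.3])]
```

Run:
```python
import cv2
a=cv2.imread("pics/top0.png")[120:300,130:330]; cv2.imwrite("pics/top0c.png",cv2.resize(a,(660,594),interpolation=cv2.INTER_CUBIC))
a=cv2.imread("pics/side0.png")[150:290,190:360]; cv2.imwrite("pics/side0c.png",cv2.resize(a,(680,560),interpolation=cv2.INTER_CUBIC))
```

```text
(no output)
```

View pics/top0.png

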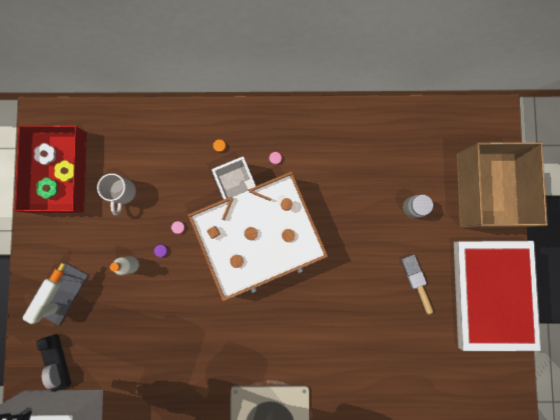

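View pics/top0c.png

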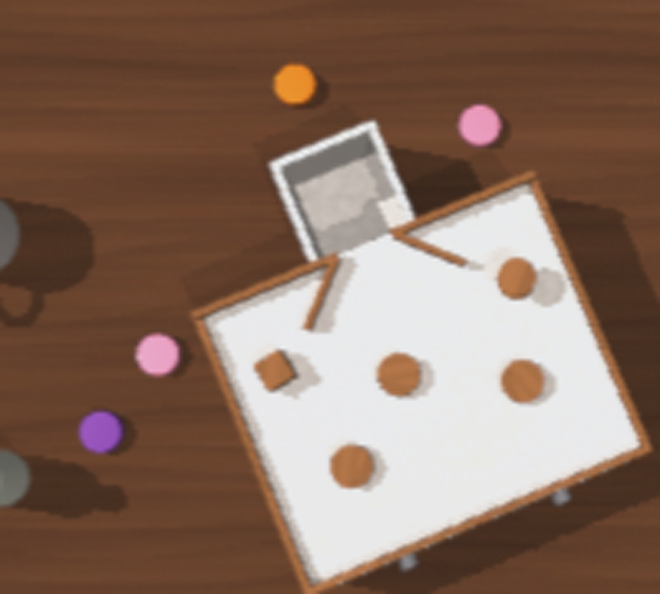

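View pics/side0.png

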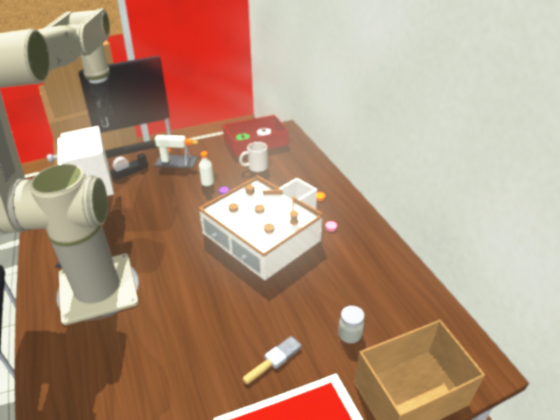

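View pics/side0c.png

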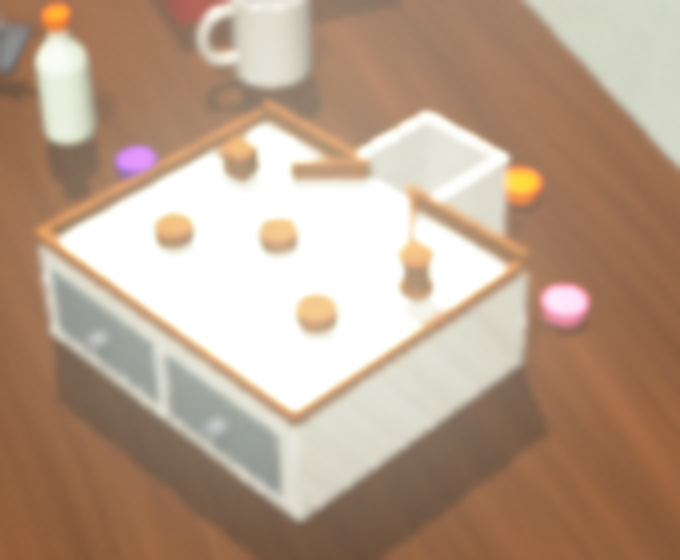

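The top picture shows the tray in the middle. Plain discs are at about (251,234), (288,236) and (237,262), the block at (213,232) and the tall spool at (287,204). The gate and slot are at the top left, near (240,196). The coloured look-alikes lie on the table. Next I fit the tray pose.

```bash
cat > h.py <<'E'
import numpy as np, cv2
from bench import r
from scipy.optimize import least_squares
def cam(n):
    m=r.camera_model(n); K=np.array(m['intrinsics']);D=np.array(m['distortion']);T=np.array(m['cam_to_world']);return K,D,T
def proj(n,P):
    K,D,T=cam(n);Ti=np.linalg.inv(T)
    return cv2.projectPoints(np.asarray(P,float).reshape(-1,3),cv2.Rodrigues(Ti[:3,:3])[0],Ti[:3,3],K,D)[0].reshape(-1,2)
def ray(n,uv,z):
    K,D,T=cam(n);p=cv2.undistortPoints(np.array(uv,float).reshape(-1,1,2),K,D).reshape(-1,2)
    d=np.c_[p,np.ones(len(p))]@T[:3,:3].T;o=T[:3,3]
    return o+d*((z-o[2])/d[:,2])[:,None]
def t2w(pose,P):
    x,y,a=pose;a=np.radians(a);P=np.asarray(P,float).reshape(-1,3);c,s=np.cos(a),np.sin(a)
    return np.c_[x+c*P[:,0]-s*P[:,1],y+s*P[:,0]+c*P[:,1],P[:,2]]
def w2t(pose,W):
    x,y,a=pose;a=np.radians(a);W=np.asarray(W,float).reshape(-1,3);c,s=np.cos(a),np.sin(a)
    dx,dy=W[:,0]-x,W[:,1]-y
    return np.c_[c*dx+s*dy,-s*dx+c*dy,W[:,2]]
def blobs(img,lo=40):
    # brown wood inside tray floor
    hsv=cv2.cvtColor(img,cv2.COLOR_RGB2HSV)
    m=((hsv[...,1]>90)).astype(np.uint8)
    return m
E
python3 - <<'E'
from h import *
im=cv2.cvtColor(cv2.imread("pics/top0.png"),cv2.COLOR_BGR2RGB)
hsv=cv2.cvtColor(im,cv2.COLOR_RGB2HSV)
# white floor component -> outer rim: floor white quad
w=((hsv[...,1]<60)&(hsv[...,2]>150)).astype(np.uint8)
n,l,s,c=cv2.connectedComponentsWithStats(w)
k=l[250,270]; print(s[k])
h=cv2.convexHull(np.argwhere(l==k)[:,::-1].astype(np.int32))
q=cv2.minAreaRect(h);print(q,cv2.boxPoints(q))
cor=np.array([[189.1,215.5],[292.1,173.0],[327,256.4],[223.3,299.4]])
obj=[[86,150,107],[86,-150,107],[-160,-150,107],[-160,150,107]]
f=lambda p:(proj("top",t2w(p,obj))-cor).ravel()
s=least_squares(f,[480,0,22]);print(s.x,s.fun)
pose=s.x
print("slot,gate",proj("top",t2w(pose,[[128,0,6],[80,0,95]])),proj("side",t2w(pose,[[128,0,6],[80,0,95]])))
b=((hsv[...,1]>90)&(hsv[...,2]>60)).astype(np.uint8)
n,l,s,c=cv2.connectedComponentsWithStats(b)
for i in range(1,n):
    if 50<s[i,4]<400 and 190<c[i,0]<330 and 170<c[i,1]<300:
        print(s[i],c[i],w2t(pose,ray("top",c[i],105))[0],ray("top",c[i],105)[0])
# overlay
P=lambda pts:proj("top",t2w(pose,pts)).astype(np.float32)
v=im[...,::-1].copy();v=cv2.resize(v[120:300,130:330],(800,720))
for L in ([[86,150,107],[86,-150,107],[-160,-150,107],[-160,150,107],[86,150,107]],[[80,23,113],[35,68,113]],[[80,-23,113],[35,-68,113]],[[80,23,95],[35,68,95]],[[80,-23,95],[35,-68,95]],[[86,40,105],[170,40,105],[170,-40,105],[86,-40,105]]):
    q=((P(L)-[130,120]+.5)*4).astype(np.int32);cv2.polylines(v,[q],False,(255,0,0),1)
cv2.imwrite("pics/ov0.png",v[:600])
E
```

```text
[ 192  157  132  139 9549]
((249.92608642578125, 219.18289184570312), (123.07898712158203, 108.29388427734375), 67.01127624511719) [[176.04517 183.67784]
 [275.73853 141.38368]
 [323.807   254.68794]
 [224.11365 296.98212]]
[560.92661247  40.85024969  22.17367504] [-0.56275519 -0.97031017 -0.02525475 -1.01724778  0.97373332  0.39961015
 -0.38688074  1.48303691]
slot,gate [[237.87616757 184.14050811]
 [241.73085656 195.72522377]] [[296.42642814 212.31580293]
 [286.35347935 197.39850886]]
[281 198  11  12 102] [286.06862745 203.93137255] [  12.52004708 -101.82202239  105.        ] [610.94992217 -48.71617431 105.        ]
[207 227  12  11  86] [212.76744186 231.91860465] [ 18.26200426 107.72526658 105.        ] [537.18086448 147.50095673 105.        ]
[245 227  12  13 125] [250.504 233.064] [-23.15467129  15.90324558 105.        ] [533.48223701  46.83842791 105.        ]
[282 229  13  13 125] [287.992 235.112] [-66.51192248 -74.36761391 105.        ] [527.40111878 -53.12006    105.        ]
[230 255  13  13 128] [236.1953125 260.875    ] [-76.77278509  78.83857535 105.        ] [460.07674022  84.88301889 105.        ]
```

View pics/ov0.png

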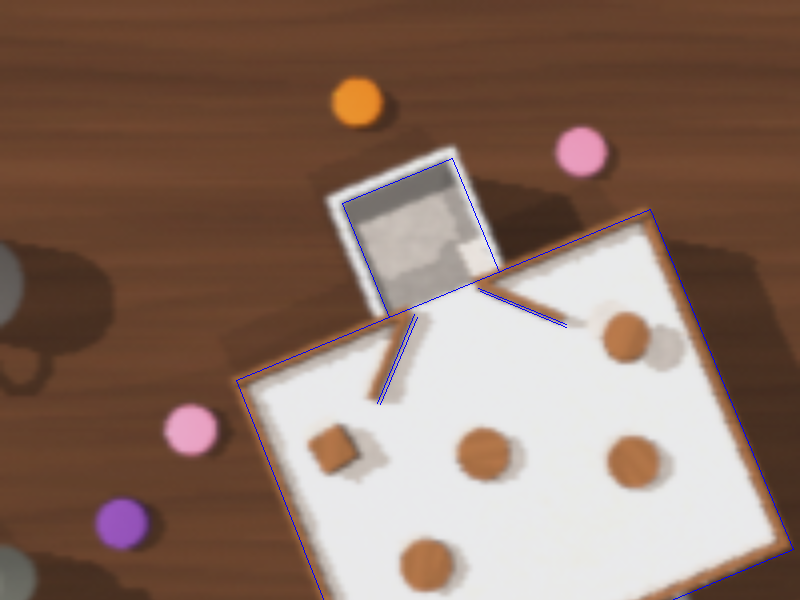

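```bash
cat >> h.py <<'E'
import json,os
from scipy.spatial.transform import Rotation as Rn
POSE=(560.93,40.85,22.17)
OH=72.6
def load():
    if os.path.exists("cmd.json"):
        d=json.load(open("cmd.json"));return np.array(d[0]),Rn.from_quat(d[1])
    return np.array([143.648,582.556,303.892]),Rn.from_euler('xyz',[-90,0,-13.854],degrees=True)
def target(x,y,ztip,hd):
    p=t2w(POSE,[[x,y,ztip+OH]])[0]
    return p,Rn.from_euler('xyz',[-90,0,POSE[2]+hd],degrees=True)
def plan(wps):
    """wps: list of (trayx,trayy,ztip,heading,nrows) ; nrows total 10"""
    p0,R0=load();rows=[];p,R=p0,R0
    for x,y,z,h,n in wps:
        q,Q=target(x,y,z,h)
        d=(R.inv()*Q).as_rotvec()
        for i in range(1,n+1):
            pi=p+(q-p)*i/n;Ri=R*Rn.from_rotvec(d*i/n)
            t=R0.inv().apply(pi-p0)/1000;w=(R0.inv()*Ri).as_rotvec()
            rows.append([round(float(v),3) for v in t]+[round(float(v),2) for v in w])
        p,R=q,Q
    for a in rows:
        a[:]=[v+0.0 for v in a]; a[3]=0.0;a[5]=0.0
    print(len(rows),json.dumps(rows))
def commit(row):
    p0,R0=load();p=p0+R0.apply(np.array(row[:3])*1000);R=R0*Rn.from_rotvec(row[3:])
    json.dump([p.tolist(),R.as_quat().tolist()],open("cmd.json","w"))
def st():
    s=r.sense();t=np.array(s['tool_pos']);q=w2t(POSE,t)[0]
    print("t",round(s['time'],2),"tcp",t.round(1),"rpy",np.array(s['tcp_rot']).round(1),"tray",q.round(1),"tip",round(t[2]-OH,1),"F",np.array(s['ft_force']).round(2),"gap",round(s['finger_gap'],1), "oh",r.finger_overhang)
E
python3 - <<'E'
from h import *
st()
p,R=load();g=w2t(POSE,p)[0];print(g)
e=np.array([-71,26.5]);m=g[:2]+(e-g[:2])*.7
plan([(m[0],m[1],170,-36+.7*23.6,10)])
E
```

```text
t 0.8 tcp [143.7 582.6 303.9] rpy [-90.   -0.  -13.9] tray [-182.   659.1  303.9] tip 231.3 F [-0.39  0.39  0.24] gap 85.3 oh 72.6
[-182.01564778  659.12059741  303.892     ]
10 [[0.032, 0.006, -0.031, 0.0, -0.03, 0.0], [0.065, 0.012, -0.062, 0.0, -0.06, 0.0], [0.097, 0.018, -0.094, 0.0, -0.09, 0.0], [0.129, 0.025, -0.125, 0.0, -0.12, 0.0], [0.162, 0.031, -0.156, 0.0, -0.14, 0.0], [0.194, 0.037, -0.187, 0.0, -0.17, 0.0], [0.226, 0.043, -0.219, 0.0, -0.2, 0.0], [0.259, 0.049, -0.25, 0.0, -0.23, 0.0], [0.291, 0.055, -0.281, 0.0, -0.26, 0.0], [0.323, 0.061, -0.312, 0.0, -0.29, 0.0]]
```

{"op": "arm_command", "data": {"increments": [[0.032,0.006,-0.031,0,-0.03,0],[0.065,0.012,-0.062,0,-0.06,0],[0.097,0.018,-0.094,0,-0.09,0],[0.129,0.025,-0.125,0,-0.12,0],[0.162,0.031,-0.156,0,-0.14,0],[0.194,0.037,-0.187,0,-0.17,0],[0.226,0.043,-0.219,0,-0.2,0],[0.259,0.049,-0.25,0,-0.23,0],[0.291,0.055,-0.281,0,-0.26,0],[0.323,0.061,-0.312,0,-0.29,0]], "jaw": 0.72, "force": 20}}

```text
time: 2.05
tool_pos: [383.2, 201.0, 243.1]
tcp_rot: [-90.0, -0.1, 2.8]
ft_force: [-0.3, 0.2, 0.5]
finger_gap: 12.1
```

Run:
```python
from h import *
commit([0.323, 0.061, -0.312, 0, -0.29, 0]); print(load()[0])
st()
plan([(-71,26.5,160,-12.4,7),(-71,26.5,125,-12.4,3)])
```

```text
[382.54364799 202.29047517 242.892     ]
t 2.05 tcp [383.2 201.  243.1] rpy [-90.   -0.1   2.8] tray [-104.1  215.4  243.1] tip 170.5 F [-0.32  0.2   0.51] gap 12.1 oh 72.6
10 [[0.014, 0.001, -0.024, 0.0, -0.02, 0.0], [0.027, 0.003, -0.048, 0.0, -0.03, 0.0], [0.041, 0.004, -0.072, 0.0, -0.05, 0.0], [0.054, 0.006, -0.096, 0.0, -0.07, 0.0], [0.068, 0.007, -0.12, 0.0, -0.09, 0.0], [0.081, 0.009, -0.144, 0.0, -0.1, 0.0], [0.095, 0.01, -0.168, 0.0, -0.12, 0.0], [0.095, 0.022, -0.168, 0.0, -0.12, 0.0], [0.095, 0.034, -0.168, 0.0, -0.12, 0.0], [0.095, 0.045, -0.168, 0.0, -0.12, 0.0]]
```

{"op": "arm_command", "data": {"increments": [[0.014,0.001,-0.024,0,-0.02,0],[0.027,0.003,-0.048,0,-0.03,0],[0.041,0.004,-0.072,0,-0.05,0],[0.054,0.006,-0.096,0,-0.07,0],[0.068,0.007,-0.12,0,-0.09,0],[0.081,0.009,-0.144,0,-0.1,0],[0.095,0.01,-0.168,0,-0.12,0],[0.095,0.022,-0.168,0,-0.12,0],[0.095,0.034,-0.168,0,-0.12,0],[0.095,0.045,-0.168,0,-0.12,0]]}}

```text
time: 3.3
tool_pos: [484.8, 39.7, 196.6]
tcp_rot: [-90.0, 0.1, 9.7]
ft_force: [0.2, 0.0, -0.4]
finger_gap: 12.0
```

Run:
```python
from h import *
commit([0.095, 0.045, -0.168, 0, -0.12, 0]); print(load()[0])
st()
for n,(x,y,w,h) in dict(side=(190,120,170,140),top=(150,130,200,150)).items():
    p=r.snapshot(n)[...,::-1]; cv2.imwrite(f"pics/{n}1.png",cv2.resize(p[y:y+h,x:x+w],None,fx=4,fy=4,interpolation=cv2.INTER_CUBIC))
plan([(-71,26.5,103,-12.4,10)])
```

```text
[485.52812077  39.06303151 197.892     ]
t 3.3 tcp [484.8  39.7 196.6] rpy [-90.    0.1   9.7] tray [-71.   27.7 196.6] tip 124.0 F [ 0.22  0.01 -0.44] gap 12.0 oh 72.6
10 [[0.0, 0.002, 0.0, 0.0, 0.0, 0.0], [0.0, 0.004, 0.0, 0.0, 0.0, 0.0], [0.0, 0.007, 0.0, 0.0, 0.0, 0.0], [0.0, 0.009, 0.0, 0.0, 0.0, 0.0], [0.0, 0.011, 0.0, 0.0, 0.0, 0.0], [0.0, 0.013, 0.0, 0.0, 0.0, 0.0], [0.0, 0.016, 0.0, 0.0, 0.0, 0.0], [0.0, 0.018, 0.0, 0.0, 0.0, 0.0], [0.0, 0.02, 0.0, 0.0, 0.0, 0.0], [0.0, 0.022, 0.0, 0.0, 0.0, 0.0]]
```

View pics/side1.png

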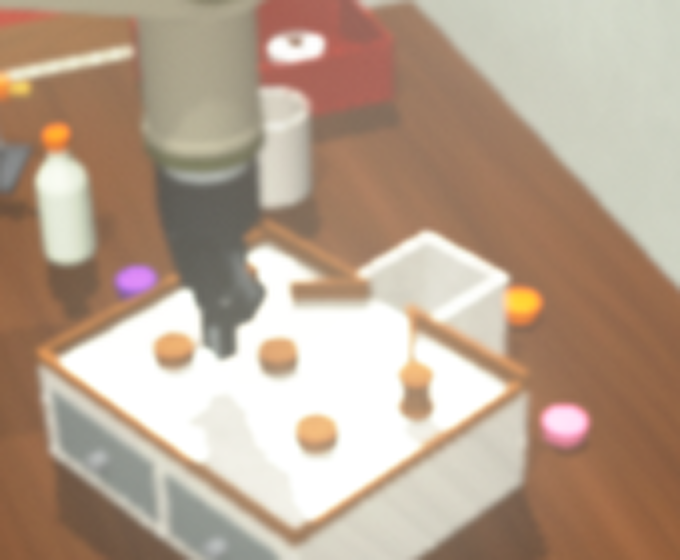

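View pics/top1.png

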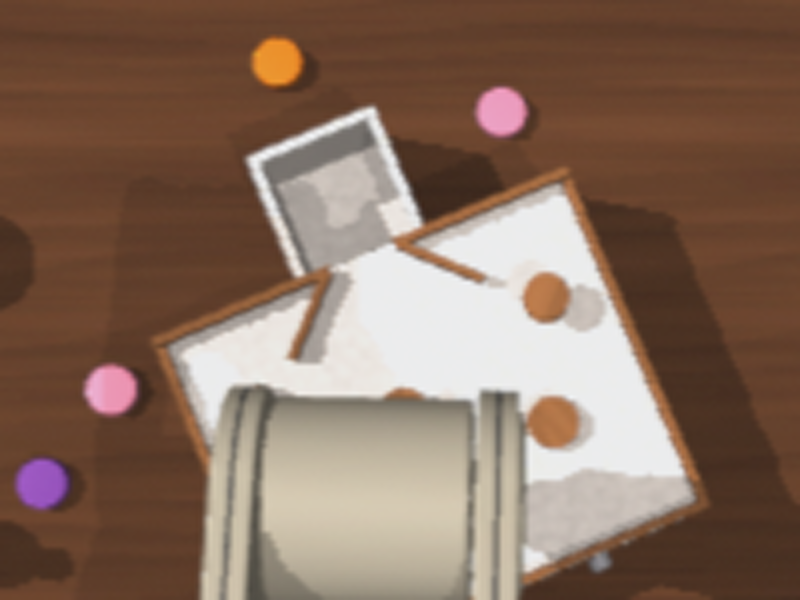

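The side view shows the tips hovering at about pixel (245,208), between the discs at (233,207) and (259,208), and not yet touching. I compare that with the projected tip position for the assumed overhang.

Run:
```python
from h import *
R=Rn.from_euler('xyz',[-90,0,9.7],degrees=True);t=np.array([484.8,39.7,196.6])
for oh in (60,66,72.6,79,85):
    for sx,sz in ((11,-20),(-11,-20),(11,-6)):
        print(oh,sx,sz,((proj("side",t+R.apply([sx,oh,sz]))[0]-[190,120]+.5)*4).round(0))
```

```text
60 11 -20 [246. 345.]
60 -11 -20 [221. 355.]
60 11 -6 [238. 336.]
66 11 -20 [247. 351.]
66 -11 -20 [221. 361.]
66 11 -6 [238. 342.]
72.6 11 -20 [247. 358.]
72.6 -11 -20 [222. 368.]
72.6 11 -6 [238. 349.]
79 11 -20 [248. 365.]
79 -11 -20 [222. 374.]
79 11 -6 [239. 355.]
85 11 -20 [248. 371.]
85 -11 -20 [223. 381.]
85 11 -6 [239. 361.]
```

{"op": "arm_command", "data": {"increments": [[0,0.002,0,0,0,0],[0,0.004,0,0,0,0],[0,0.007,0,0,0,0],[0,0.009,0,0,0,0],[0,0.011,0,0,0,0],[0,0.013,0,0,0,0],[0,0.016,0,0,0,0],[0,0.018,0,0,0,0],[0,0.02,0,0,0,0],[0,0.022,0,0,0,0]]}}

```text
time: 4.65
tool_pos: [485.5, 39.1, 175.8]
tcp_rot: [-90.0, 0.0, 9.6]
ft_force: [0.3, -0.2, -0.3]
finger_gap: 12.2
```

Run:
```python
from h import *
commit([0,.022,0,0,0,0])
st()
n,(x,y,w,h)="side",(200,160,140,110)
p=r.snapshot(n)[...,::-1]; cv2.imwrite(f"pics/{n}2.png",cv2.resize(p[y:y+h,x:x+w],None,fx=5,fy=5,interpolation=cv2.INTER_CUBIC))
```

```text
t 4.65 tcp [485.5  39.1 175.8] rpy [-90.    0.    9.6] tray [-70.5  26.8 175.8] tip 103.2 F [ 0.29 -0.23 -0.33] gap 12.2 oh 72.6
```

View pics/side2.png

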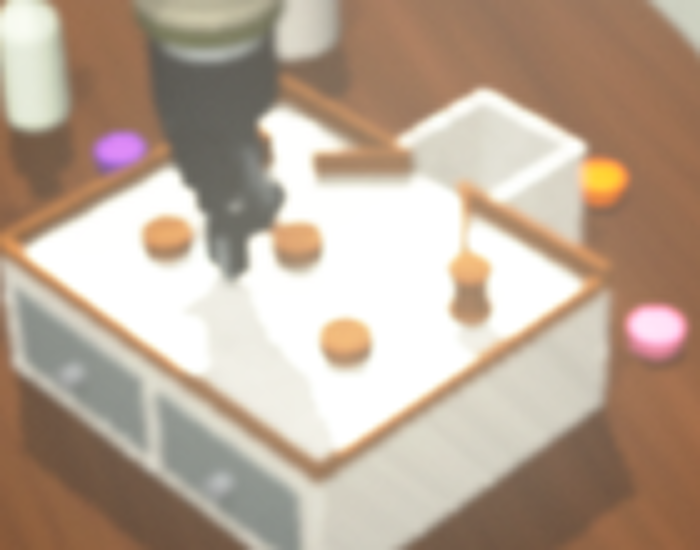

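Run:
```python
from h import *
plan([(-71,26.5,100,-12.4,2),(-17,14.6,100,-12.4,8)])
```

```text
10 [[0.0, 0.002, 0.0, 0.0, 0.0, 0.0], [0.0, 0.003, 0.0, 0.0, 0.0, 0.0], [0.006, 0.003, 0.0, 0.0, 0.0, 0.0], [0.013, 0.003, 0.0, 0.0, 0.0, 0.0], [0.02, 0.003, 0.0, 0.0, 0.0, 0.0], [0.027, 0.003, 0.0, 0.0, 0.0, 0.0], [0.034, 0.003, 0.0, 0.0, 0.0, 0.0], [0.041, 0.003, 0.0, 0.0, 0.0, 0.0], [0.048, 0.003, 0.0, 0.0, 0.0, 0.0], [0.055, 0.003, 0.0, 0.0, 0.0, 0.0]]
```

{"op": "arm_command", "data": {"increments": [[0,0.002,0,0,0,0],[0,0.003,0,0,0,0],[0.006,0.003,0,0,0,0],[0.013,0.003,0,0,0,0],[0.02,0.003,0,0,0,0],[0.027,0.003,0,0,0,0],[0.034,0.003,0,0,0,0],[0.041,0.003,0,0,0,0],[0.048,0.003,0,0,0,0],[0.055,0.003,0,0,0,0]]}}

```text
time: 5.95
tool_pos: [540.2, 48.4, 172.9]
tcp_rot: [-90.0, 0.0, 9.6]
ft_force: [-0.3, 0.2, -0.6]
finger_gap: 12.0
```

```bash
cat >> h.py <<'E'
def look(k,views=("side","top")):
    for n,(x,y,w,h) in dict(side=(200,160,140,110),top=(180,150,160,140)).items():
        if n not in views: continue
        p=r.snapshot(n)
        cv2.imwrite(f"pics/{n}{k}_raw.png",p[...,::-1])
        hsv=cv2.cvtColor(p,cv2.COLOR_RGB2HSV)
        if n=="top":
            b=((hsv[...,1]>90)&(hsv[...,2]>60)).astype(np.uint8)
            m,l,s,c=cv2.connectedComponentsWithStats(b)
            for i in range(1,m):
                if 30<s[i,4]<400 and 190<c[i,0]<330 and 170<c[i,1]<300: print("top blob",s[i,4],c[i].round(1),w2t(POSE,ray("top",c[i],107))[0][:2].round(1))
        v=p[y:y+h,x:x+w,::-1].copy();cv2.imwrite(f"pics/{n}{k}.png",cv2.resize(v,None,fx=5 if n=="side" else 4,fy=5 if n=="side" else 4,interpolation=cv2.INTER_CUBIC))
E
python3 - <<'E'
from h import *
commit([0.055,.003,0,0,0,0])
st();look(3)
for d in r.spot_point("side","disc_a_center"): print(d['conf'],d['position'],w2t(POSE,ray("side",d['position'],102))[0])
E
```

```text
t 5.95 tcp [540.2  48.4 172.9] rpy [-90.    0.    9.6] tray [-16.4  14.8 172.9] tip 100.3 F [-0.27  0.19 -0.63] gap 12.0 oh 72.6
top blob 103 [286.1 203.9] [  12.5 -101.7]
top blob 119 [287.7 235.1] [-66.1 -73.7]
top blob 128 [236.2 260.9] [-76.8  78.6]
0.57 [316.3, 195.0] [151.26889124 -66.15396362 102.        ]
0.52 [224.7, 191.8] [-48.03888885 158.82268513 102.        ]
0.51 [269.9, 204.0] [ 12.04172966   5.34603154 102.        ]
0.41 [329.0, 226.9] [  59.89924943 -200.79254551  102.        ]
```

View pics/side3.png

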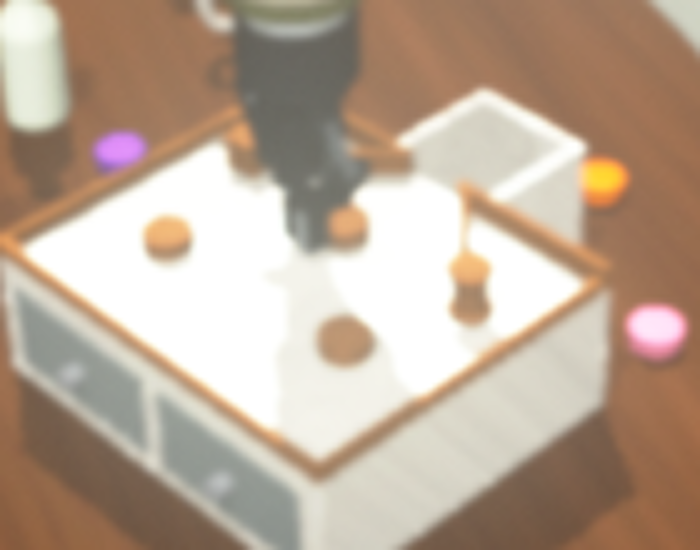

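View pics/top3.png

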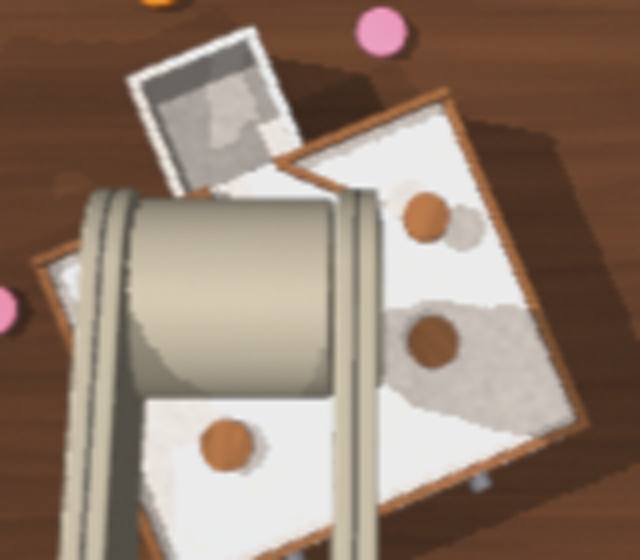

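The side view shows the disc at about (270,205), seated in front of the fingertips at tray (12,5). The top view is blocked by the arm there. The other discs, the block and the spool haven't moved.

Run:
```python
from h import *
plan([(3,10.4,100,-12,3),(17,4.5,100,-6,3),(32,0,100,0,4)])
```

```text
10 [[0.007, 0.0, 0.0, 0.0, 0.0, 0.0], [0.014, 0.0, 0.0, 0.0, -0.01, 0.0], [0.02, 0.0, 0.0, 0.0, -0.01, 0.0], [0.025, 0.0, -0.001, 0.0, -0.04, 0.0], [0.03, 0.0, -0.002, 0.0, -0.08, 0.0], [0.035, 0.0, -0.003, 0.0, -0.11, 0.0], [0.039, 0.0, -0.003, 0.0, -0.14, 0.0], [0.043, 0.0, -0.003, 0.0, -0.17, 0.0], [0.047, 0.0, -0.004, 0.0, -0.19, 0.0], [0.051, 0.0, -0.004, 0.0, -0.22, 0.0]]
```

{"op": "arm_command", "data": {"increments": [[0.007,0,0,0,0,0],[0.014,0,0,0,-0.01,0],[0.02,0,0,0,-0.01,0],[0.025,0,-0.001,0,-0.04,0],[0.03,0,-0.002,0,-0.08,0],[0.035,0,-0.003,0,-0.11,0],[0.039,0,-0.003,0,-0.14,0],[0.043,0,-0.003,0,-0.17,0],[0.047,0,-0.004,0,-0.19,0],[0.051,0,-0.004,0,-0.22,0]]}}

```text
time: 7.35
tool_pos: [591.0, 52.8, 172.9]
tcp_rot: [-90.0, -0.0, 22.3]
ft_force: [-0.0, -0.3, -0.1]
finger_gap: 12.0
```

Run:
```python
from h import *
commit([0.051, 0, -0.004, 0, -0.22, 0])
st();look(4,("side",))
plan([(66,0,100,0,6),(66,0,100,0,1),(45,0,100,0,3)])
```

```text
t 7.35 tcp [591.   52.8 172.9] rpy [-90.   -0.   22.3] tray [ 32.3  -0.2 172.9] tip 100.3 F [-0.03 -0.32 -0.07] gap 12.0 oh 72.6
10 [[0.006, 0.0, 0.0, 0.0, 0.0, 0.0], [0.011, 0.0, 0.0, 0.0, 0.0, 0.0], [0.017, 0.0, 0.0, 0.0, 0.0, 0.0], [0.023, 0.0, 0.0, 0.0, 0.0, 0.0], [0.028, 0.0, 0.0, 0.0, 0.0, 0.0], [0.034, 0.0, 0.0, 0.0, 0.0, 0.0], [0.034, 0.0, 0.0, 0.0, 0.0, 0.0], [0.027, 0.0, 0.0, 0.0, 0.0, 0.0], [0.02, 0.0, 0.0, 0.0, 0.0, 0.0], [0.013, 0.0, 0.0, 0.0, 0.0, 0.0]]
```

View pics/side4.png

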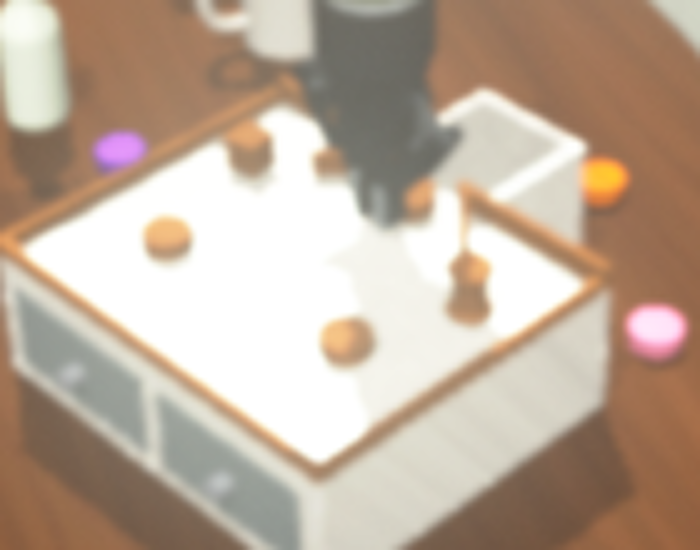

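The side view shows the disc at about (284,200), just in front of the gate and seated against the tips. I push it through, then back off.

{"op": "arm_command", "data": {"increments": [[0.006,0,0,0,0,0],[0.011,0,0,0,0,0],[0.017,0,0,0,0,0],[0.023,0,0,0,0,0],[0.028,0,0,0,0,0],[0.034,0,0,0,0,0],[0.034,0,0,0,0,0],[0.027,0,0,0,0,0],[0.02,0,0,0,0,0],[0.013,0,0,0,0,0]]}}

```text
time: 8.65
tool_pos: [602.0, 57.5, 172.9]
tcp_rot: [-90.0, 0.0, 22.2]
ft_force: [-0.3, -1.2, -0.2]
finger_gap: 12.5
```

Run:
```python
from h import *
commit([0.013, 0, 0, 0, 0, 0])
st();look(5)
plan([(30,0,120,0,2),(-20,0,145,0,4),(-105,-95,145,20,4)])
```

```text
t 8.65 tcp [602.   57.5 172.9] rpy [-90.    0.   22.2] tray [ 4.430e+01 -1.000e-01  1.729e+02] tip 100.3 F [-0.33 -1.22 -0.16] gap 12.5 oh 72.6
top blob 98 [286.1 203.8] [  12.6 -101.8]
top blob 64 [214.  232.1] [ 16.4 104.8]
top blob 122 [287.9 235.1] [-66.4 -74. ]
top blob 127 [236.2 260.9] [-76.9  78.6]
top blob 117 [212.9 278.7] [-96.5 153. ]
10 [[-0.008, -0.01, 0.0, 0.0, 0.0, 0.0], [-0.015, -0.02, 0.0, 0.0, 0.0, 0.0], [-0.028, -0.026, 0.0, 0.0, 0.0, 0.0], [-0.04, -0.032, 0.0, 0.0, 0.0, 0.0], [-0.053, -0.038, 0.0, 0.0, 0.0, 0.0], [-0.065, -0.045, 0.0, 0.0, 0.0, 0.0], [-0.086, -0.045, -0.024, 0.0, -0.09, 0.0], [-0.108, -0.045, -0.047, 0.0, -0.17, 0.0], [-0.129, -0.045, -0.071, 0.0, -0.26, 0.0], [-0.15, -0.045, -0.095, 0.0, -0.35, 0.0]]
```

View pics/side5.png

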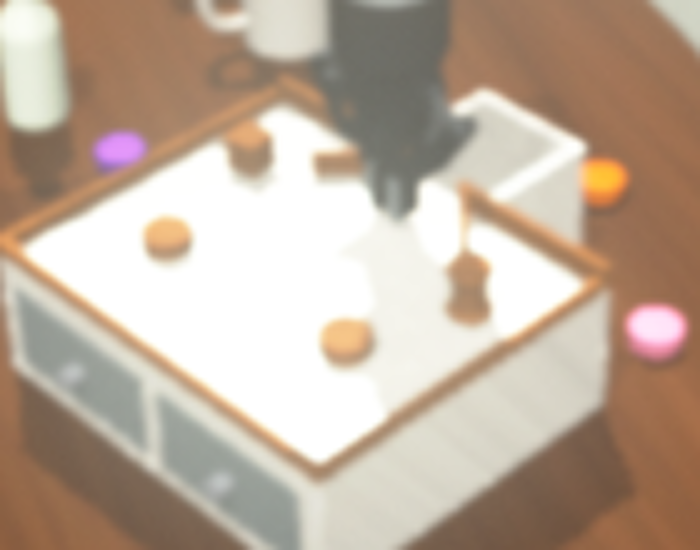

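View pics/top5.png

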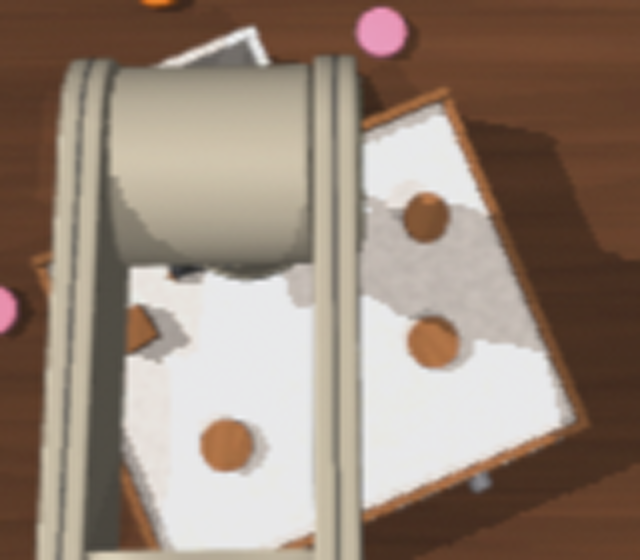

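The first disc is gone from the tray, and everything else is unchanged. Now the right disc, at tray (-66,-74).

Run:
```python
from h import *
plan([(30,0,120,0,2),(-20,-10,140,0,3),(-103,-98,140,33,5)])
```

```text
10 [[-0.008, -0.01, 0.0, 0.0, 0.0, 0.0], [-0.015, -0.02, 0.0, 0.0, 0.0, 0.0], [-0.032, -0.026, -0.003, 0.0, 0.0, 0.0], [-0.048, -0.033, -0.007, 0.0, 0.0, 0.0], [-0.065, -0.04, -0.01, 0.0, 0.0, 0.0], [-0.082, -0.04, -0.027, 0.0, -0.11, 0.0], [-0.098, -0.04, -0.045, 0.0, -0.23, 0.0], [-0.115, -0.04, -0.063, 0.0, -0.34, 0.0], [-0.132, -0.04, -0.08, 0.0, -0.46, 0.0], [-0.148, -0.04, -0.098, 0.0, -0.57, 0.0]]
```

{"op": "arm_command", "data": {"increments": [[-0.008,-0.01,0,0,0,0],[-0.015,-0.02,0,0,0,0],[-0.032,-0.026,-0.003,0,0,0],[-0.048,-0.033,-0.007,0,0,0],[-0.065,-0.04,-0.01,0,0,0],[-0.082,-0.04,-0.027,0,-0.11,0],[-0.098,-0.04,-0.045,0,-0.23,0],[-0.115,-0.04,-0.063,0,-0.34,0],[-0.132,-0.04,-0.08,0,-0.46,0],[-0.148,-0.04,-0.098,0,-0.57,0]]}}

```text
time: 10.0
tool_pos: [508.9, -57.3, 212.7]
tcp_rot: [-91.3, 2.1, 52.0]
ft_force: [-0.8, 0.1, -0.6]
finger_gap: 12.2
```

Run:
```python
from h import *
commit([-0.148, -0.04, -0.098, 0, -0.57, 0])
st()
plan([(-103,-98,100,33,10)])
```

```text
t 10.0 tcp [508.9 -57.3 212.7] rpy [-91.3   2.1  52. ] tray [-85.2 -71.2 212.7] tip 140.1 F [-0.76  0.11 -0.56] gap 12.2 oh 72.6
10 [[0.0, 0.004, 0.0, 0.0, 0.0, 0.0], [0.0, 0.008, 0.0, 0.0, 0.0, 0.0], [0.0, 0.012, 0.0, 0.0, 0.0, 0.0], [0.0, 0.016, 0.0, 0.0, 0.0, 0.0], [0.0, 0.02, 0.0, 0.0, 0.0, 0.0], [0.0, 0.024, 0.0, 0.0, 0.0, 0.0], [0.0, 0.028, 0.0, 0.0, 0.0, 0.0], [0.0, 0.032, 0.0, 0.0, 0.0, 0.0], [0.0, 0.036, 0.0, 0.0, 0.0, 0.0], [0.0, 0.04, 0.0, 0.0, 0.0, 0.0]]
```

Run:
```python
from h import *
s=r.sense();print(np.round(s['joint_pos'],1))
plan([(-104,-91,140,20,7),(-104,-91,140,20,3)])
```

```text
[ -10.7   -2.5  105.3   -2.5   77.1 -152.2]
10 [[0.0, 0.0, 0.001, 0.0, 0.03, 0.0], [0.001, 0.0, 0.002, 0.0, 0.06, 0.0], [0.001, 0.0, 0.003, 0.0, 0.1, 0.0], [0.002, 0.0, 0.004, 0.0, 0.13, 0.0], [0.002, 0.0, 0.005, 0.0, 0.16, 0.0], [0.002, 0.0, 0.006, 0.0, 0.19, 0.0], [0.003, 0.0, 0.007, 0.0, 0.22, 0.0], [0.003, 0.0, 0.007, 0.0, 0.22, 0.0], [0.003, 0.0, 0.007, 0.0, 0.22, 0.0], [0.003, 0.0, 0.007, 0.0, 0.22, 0.0]]
```

Joint 6 is almost at its limit, because tool yaw 55° is too far round on this wrist branch. I turn back at once to a heading of 20° and will push obliquely, inside the two-finger contact cone.

{"op": "arm_command", "data": {"increments": [[0,0,0.001,0,0.15,0],[0.001,0,0.003,0,0.2,0],[0.002,0,0.005,0,0.22,0],[0.003,0,0.007,0,0.22,0],[0.003,0,0.007,0,0.22,0],[0.003,0,0.007,0,0.22,0],[0.003,0,0.007,0,0.22,0],[0.003,0,0.007,0,0.22,0],[0.003,0,0.007,0,0.22,0],[0.003,0,0.007,0,0.22,0]]}}

```text
time: 11.25
tool_pos: [505.5, -48.2, 211.2]
tcp_rot: [-91.6, 1.8, 39.6]
ft_force: [-0.2, -0.6, -0.1]
finger_gap: 12.4
```

Run:
```python
from h import *
commit([0.003, 0, 0.007, 0, 0.22, 0]); print(load()[0],load()[1].as_euler('xyz',degrees=True))
st();print(np.round(r.sense()['joint_pos'],1))
```

```text
[498.8403217  -82.46441847 212.892     ] [-90.           0.          42.29586392]
t 11.25 tcp [505.5 -48.2 211.2] rpy [-91.6   1.8  39.6] tray [-85.  -61.6 211.2] tip 138.6 F [-0.19 -0.56 -0.06] gap 12.4 oh 72.6
[  -9.9   -3.   105.9   -2.5   77.1 -139. ]
```

The commanded pose was cut short at the limit, so I reset my record from the measured state and correct the slight tilt too.

```bash
sed -i 's/ a\[3\]=0.0;a\[5\]=0.0//' h.py
cat >> h.py <<'E'
def reset():
    s=r.sense();json.dump([list(map(float,s['tool_pos'])),Rn.from_euler('xyz',s['tcp_rot'],degrees=True).as_quat().tolist()],open("cmd.json","w"))
E
python3 - <<'E'
from h import *
reset()
plan([(-104,-91,140,20,6),(-104,-91,140,20,4)])
E
```

```text
10 [[-0.005, 0.0, -0.004, 0.0, -0.01, -0.01], [-0.009, 0.0, -0.007, 0.01, -0.01, -0.01], [-0.014, 0.0, -0.011, 0.01, -0.02, -0.02], [-0.018, 0.0, -0.015, 0.02, -0.03, -0.02], [-0.023, 0.0, -0.019, 0.02, -0.04, -0.03], [-0.027, 0.0, -0.022, 0.03, -0.04, -0.03], [-0.027, 0.0, -0.022, 0.03, -0.04, -0.03], [-0.027, 0.0, -0.022, 0.03, -0.04, -0.03], [-0.027, 0.0, -0.022, 0.03, -0.04, -0.03], [-0.027, 0.0, -0.022, 0.03, -0.04, -0.03]]
```

{"op": "arm_command", "data": {"increments": [[-0.005,0,-0.004,0,-0.01,-0.01],[-0.009,0,-0.007,0.01,-0.01,-0.01],[-0.014,0,-0.011,0.01,-0.02,-0.02],[-0.018,0,-0.015,0.02,-0.03,-0.02],[-0.023,0,-0.019,0.02,-0.04,-0.03],[-0.027,0,-0.022,0.03,-0.04,-0.03],[-0.027,0,-0.022,0.03,-0.04,-0.03],[-0.027,0,-0.022,0.03,-0.04,-0.03],[-0.027,0,-0.022,0.03,-0.04,-0.03],[-0.027,0,-0.022,0.03,-0.04,-0.03]]}}

```text
time: 12.5
tool_pos: [498.7, -82.1, 212.6]
tcp_rot: [-89.8, 0.1, 42.0]
ft_force: [-1.8, 0.5, -0.3]
finger_gap: 11.9
```

Run:
```python
from h import *
commit([-0.027, 0, -0.022, 0.03, -0.04, -0.03]); print(load()[0],load()[1].as_euler('xyz',degrees=True))
st();print(np.round(r.sense()['joint_pos'],1)); reset(); look(6)
plan([(-104,-91,110,20,7),(-104,-91,100,20,3)])
```

```text
[498.74554274 -82.3598269  212.64121171] [-89.81739566   0.10972129  41.94916643]
t 12.5 tcp [498.7 -82.1 212.6] rpy [-89.8   0.1  42. ] tray [-104.   -90.4  212.6] tip 140.0 F [-1.85  0.54 -0.26] gap 11.9 oh 72.6
[ -15.2   -3.5  106.2    0.    77.5 -147.1]
top blob 104 [237.5 184. ] [112.1  -1.8]
top blob 102 [286.1 203.9] [  12.4 -101.7]
top blob 86 [212.8 231.9] [ 18.1 107.5]
top blob 127 [236.2 260.9] [-76.9  78.6]
10 [[0.0, 0.004, 0.0, 0.0, 0.0, 0.0], [0.0, 0.009, 0.0, 0.0, 0.0, 0.0], [0.0, 0.013, 0.0, 0.0, 0.0, 0.0], [0.0, 0.017, 0.0, 0.0, 0.0, 0.0], [0.0, 0.021, 0.0, 0.0, 0.0, 0.0], [0.0, 0.026, -0.001, 0.0, 0.0, 0.0], [0.0, 0.03, -0.001, 0.0, 0.0, 0.0], [0.0, 0.033, -0.001, 0.0, 0.0, 0.0], [0.0, 0.037, -0.001, 0.0, 0.0, 0.0], [0.0, 0.04, -0.001, 0.0, 0.0, 0.0]]
```

View pics/side6.png

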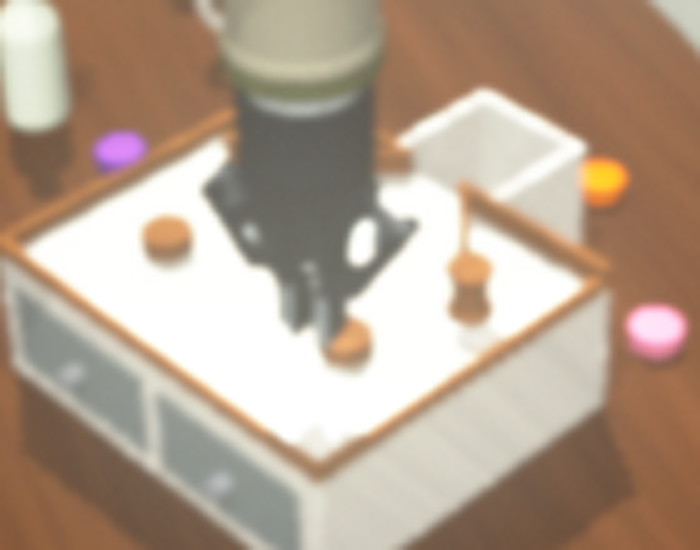

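View pics/top6.png

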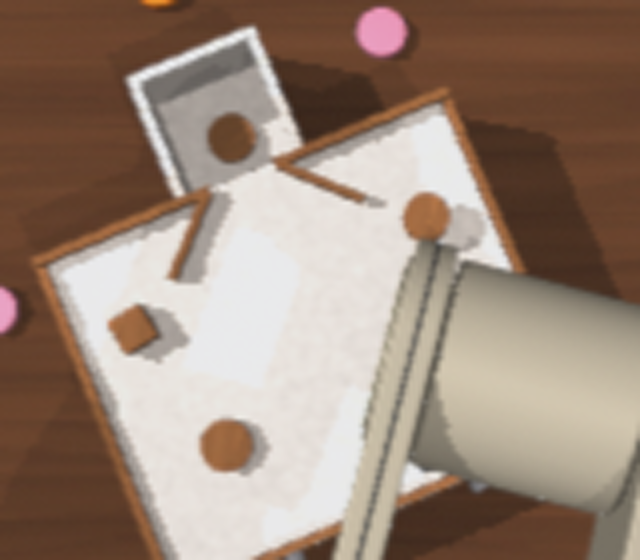

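The top view shows the first disc lying in the slot at (237,184). The fingers hover behind the right disc. I go down there.

{"op": "arm_command", "data": {"increments": [[0,0.004,0,0,0,0],[0,0.009,0,0,0,0],[0,0.013,0,0,0,0],[0,0.017,0,0,0,0],[0,0.021,0,0,0,0],[0,0.026,-0.001,0,0,0],[0,0.03,-0.001,0,0,0],[0,0.033,-0.001,0,0,0],[0,0.037,-0.001,0,0,0],[0,0.04,-0.001,0,0,0]]}}

```text
time: 13.85
tool_pos: [499.2, -83.0, 172.4]
tcp_rot: [-89.8, 0.1, 41.9]
ft_force: [0.4, 0.3, 0.9]
finger_gap: 11.7
```

Run:
```python
from h import *
commit([0, 0.04, -0.001, 0, 0, 0])
st()
# disc start (-66.4,-74); move dir 33deg, heading 20, stop with disc at (-30,-50)
h=np.radians(20)
d=np.array([-20,-74+46.4*np.tan(np.radians(33))]);print(d)
e=d-28*np.array([np.cos(h),np.sin(h)])
plan([(e[0],e[1],100,20,10)])
```

```text
t 13.85 tcp [499.2 -83.  172.4] rpy [-89.8   0.1  41.9] tray [-103.9  -91.4  172.4] tip 99.8 F [0.41 0.32 0.88] gap 11.7 oh 72.6
[-20.         -43.86748768]
10 [[0.007, 0.0, 0.002, 0.0, 0.0, 0.0], [0.013, 0.0, 0.003, 0.0, 0.0, 0.0], [0.02, 0.0, 0.005, 0.0, 0.0, 0.0], [0.027, 0.0, 0.006, 0.0, 0.0, 0.0], [0.033, 0.0, 0.008, 0.0, 0.0, 0.0], [0.04, 0.0, 0.01, 0.0, 0.0, 0.0], [0.047, 0.0, 0.011, 0.0, 0.0, 0.0], [0.054, 0.0, 0.013, 0.0, 0.0, 0.0], [0.06, 0.0, 0.015, 0.0, 0.0, 0.0], [0.067, 0.0, 0.016, 0.0, 0.0, 0.0]]
```

{"op": "arm_command", "data": {"increments": [[0.007,0,0.002,0,0,0],[0.013,0,0.003,0,0,0],[0.02,0,0.005,0,0,0],[0.027,0,0.006,0,0,0],[0.033,0,0.008,0,0,0],[0.04,0,0.01,0,0,0],[0.047,0,0.011,0,0,0],[0.054,0,0.013,0,0,0],[0.06,0,0.015,0,0,0],[0.067,0,0.016,0,0,0]]}}

```text
time: 15.1
tool_pos: [538.6, -26.0, 172.5]
tcp_rot: [-89.8, 0.1, 41.9]
ft_force: [0.2, 1.0, -0.3]
finger_gap: 12.2
```

```bash
cat >> h.py <<'E'
def disc(n,lo=0.2):
    for d in r.spot_point(n,"disc_a_center"): print(n,round(d['conf'],2),np.round(d['position'],1),w2t(POSE,ray(n,d['position'],102))[0][:2].round(1))
E
python3 - <<'E'
from h import *
commit([0.067, 0, 0.016, 0, 0, 0])
st();look(7);disc("side");disc("top")
h=np.radians(20)
def T(d,h): return (d[0]-28*np.cos(np.radians(h)),d[1]-28*np.sin(np.radians(h)))
plan([(*T((10,-25),20),100,20,5),(*T((35,-10),15),100,15,5)])
E
```

```text
t 15.1 tcp [538.6 -26.  172.5] rpy [-89.8   0.1  41.9] tray [-45.9 -53.5 172.5] tip 99.9 F [ 0.23  1.01 -0.32] gap 12.2 oh 72.6
top blob 103 [237.5 184. ] [112.   -1.7]
top blob 86 [212.8 231.9] [ 18.1 107.5]
top blob 48 [232.9 260.6] [-72.6  86.5]
side 0.52 [319.9 195.6] [157.1 -76.6]
side 0.48 [328.1 225. ] [  64.6 -193.1]
side 0.47 [223.1 191.4] [-50.4 164.3]
top 0.68 [272.6 160.4] [ 136.3 -114. ]
top 0.62 [236.9 183.4] [115.1  -0.8]
top 0.61 [176.7 227. ] [ 67.7 192.3]
top 0.48 [162.3 247.9] [ 30.5 248. ]
top 0.44 [215.9 145.4] [233.6  12.8]
10 [[0.007, 0.0, 0.002, 0.0, 0.0, 0.0], [0.014, 0.0, 0.003, 0.0, 0.0, 0.0], [0.021, 0.0, 0.005, 0.0, 0.0, 0.0], [0.028, 0.0, 0.006, 0.0, 0.0, 0.0], [0.034, 0.0, 0.008, 0.0, 0.0, 0.0], [0.04, 0.0, 0.009, 0.0, 0.01, 0.0], [0.046, 0.0, 0.011, 0.0, 0.03, 0.0], [0.052, 0.0, 0.013, 0.0, 0.05, 0.0], [0.057, 0.0, 0.014, 0.0, 0.07, 0.0], [0.063, 0.0, 0.016, 0.0, 0.08, 0.0]]
```

View pics/side7.png

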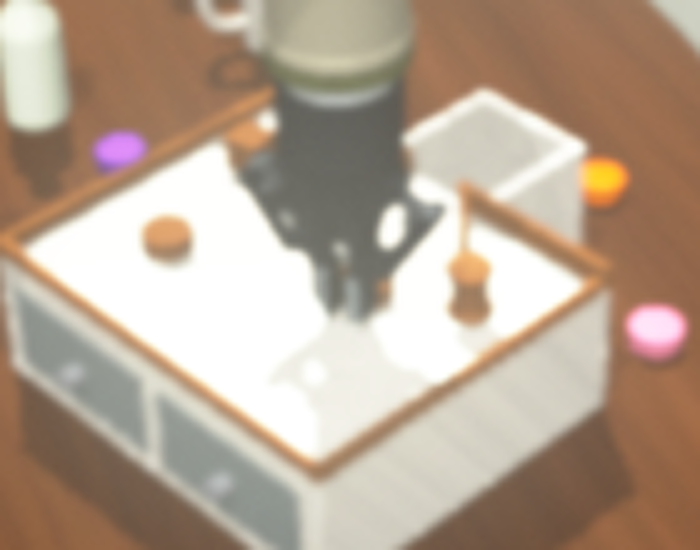

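View pics/top7.png

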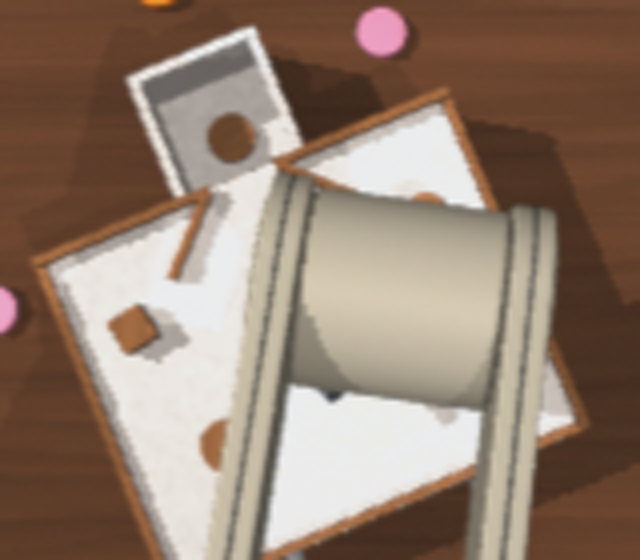

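Run:
```python
from h import *
a=np.linspace(0,2*np.pi,24)
v=cv2.imread("pics/side7.png")
for z in (95,109):
    P=t2w(POSE,np.c_[-19.6+18*np.cos(a),-44+18*np.sin(a),0*a+z])
    q=((proj("side",P)-[200,160]+.5)*5).astype(np.int32);cv2.polylines(v,[q],True,(255,0,0),1)
cv2.imwrite("pics/side7o.png",v[150:400,200:550].repeat(2,0).repeat(2,1))
```

```text
(no output)
```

View pics/side7o.png

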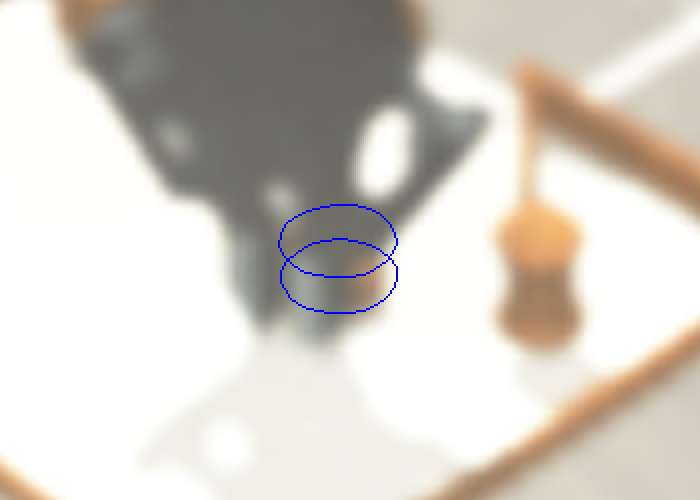

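The overlay shows the disc seated where expected: brown shows between the fingers and at their right edge. I carry on.

{"op": "arm_command", "data": {"increments": [[0.007,0,0.002,0,0,0],[0.014,0,0.003,0,0,0],[0.021,0,0.005,0,0,0],[0.028,0,0.006,0,0,0],[0.034,0,0.008,0,0,0],[0.04,0,0.009,0,0.01,0],[0.046,0,0.011,0,0.03,0],[0.052,0,0.013,0,0.05,0],[0.057,0,0.014,0,0.07,0],[0.063,0,0.016,0,0.08,0]]}}

```text
time: 16.55
tool_pos: [574.8, 27.9, 172.5]
tcp_rot: [-89.8, 0.1, 37.3]
ft_force: [0.3, -0.6, -0.1]
finger_gap: 12.4
```

```bash
cat >> h.py <<'E'
def T(d,h): return (d[0]-28*np.cos(np.radians(h)),d[1]-28*np.sin(np.radians(h)))
def over(k,d):
    a=np.linspace(0,2*np.pi,24)
    v=cv2.imread(f"pics/side{k}.png")
    for z in (95,109):
        P=t2w(POSE,np.c_[d[0]+18*np.cos(a),d[1]+18*np.sin(a),0*a+z])
        q=((proj("side",P)-[200,160]+.5)*5).astype(np.int32);cv2.polylines(v,[q],True,(255,0,0),1)
    cv2.imwrite(f"pics/side{k}o.png",v[80:380,200:600].repeat(2,0).repeat(2,1))
E
python3 - <<'E'
from h import *
commit([0.063, 0, 0.016, 0, 0.08, 0])
st();look(8,("side",));over(8,(35,-10))
plan([(*T((46,-4),8),100,8,4),(*T((56,0),0),100,0,4),(*T((62,0),0),100,0,2)])
E
```

```text
t 16.55 tcp [574.8  27.9 172.5] rpy [-89.8   0.1  37.3] tray [  7.9 -17.2 172.5] tip 99.9 F [ 0.27 -0.59 -0.09] gap 12.4 oh 72.6
10 [[0.003, 0.0, 0.002, 0.0, 0.03, 0.0], [0.006, 0.0, 0.003, 0.0, 0.06, 0.0], [0.009, 0.0, 0.005, 0.0, 0.09, 0.0], [0.013, 0.0, 0.006, 0.0, 0.13, 0.0], [0.015, 0.0, 0.007, 0.0, 0.16, 0.0], [0.018, 0.0, 0.009, 0.0, 0.2, 0.0], [0.021, 0.0, 0.01, 0.0, 0.23, 0.0], [0.024, 0.0, 0.011, 0.0, 0.27, 0.0], [0.027, 0.0, 0.01, 0.0, 0.27, 0.0], [0.03, 0.0, 0.01, 0.0, 0.27, 0.0]]
```

View pics/side8o.png

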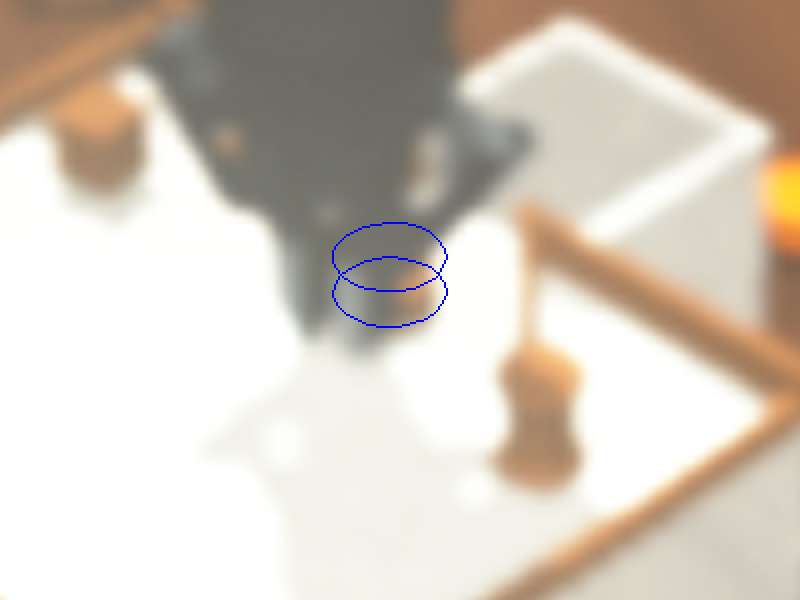

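The disc is still seated, with the same small constant offset from the overlay. I straighten the heading towards the gate.

{"op": "arm_command", "data": {"increments": [[0.003,0,0.002,0,0.03,0],[0.006,0,0.003,0,0.06,0],[0.009,0,0.005,0,0.09,0],[0.013,0,0.006,0,0.13,0],[0.015,0,0.007,0,0.16,0],[0.018,0,0.009,0,0.2,0],[0.021,0,0.01,0,0.23,0],[0.024,0,0.011,0,0.27,0],[0.027,0,0.01,0,0.27,0],[0.03,0,0.01,0,0.27,0]]}}

```text
time: 17.85
tool_pos: [592.6, 53.8, 172.5]
tcp_rot: [-89.9, 0.2, 21.9]
ft_force: [-0.6, -0.2, -0.2]
finger_gap: 12.1
```

Run:
```python
from h import *
commit([0.03, 0, 0.01, 0, 0.27, 0])
st();look(9,("side",));over(9,(62,0))
plan([(66,0,100,0,6),(66,0,100,0,1),(42,0,100,0,3)])
```

```text
t 17.85 tcp [592.6  53.8 172.5] rpy [-89.9   0.2  21.9] tray [ 34.2   0.  172.5] tip 99.9 F [-0.65 -0.23 -0.19] gap 12.1 oh 72.6
10 [[0.005, 0.0, 0.0, 0.0, 0.0, 0.0], [0.011, 0.0, 0.0, 0.0, 0.0, 0.0], [0.016, 0.0, 0.0, 0.0, 0.0, 0.0], [0.021, 0.0, 0.0, 0.0, 0.0, 0.0], [0.027, 0.0, 0.0, 0.0, 0.0, 0.0], [0.032, 0.0, 0.0, 0.0, 0.0, 0.0], [0.032, 0.0, 0.0, 0.0, 0.0, 0.0], [0.024, 0.0, 0.0, 0.0, 0.0, 0.0], [0.016, 0.0, 0.0, 0.0, 0.0, 0.0], [0.008, 0.0, 0.0, 0.0, 0.0, 0.0]]
```

View pics/side9o.png

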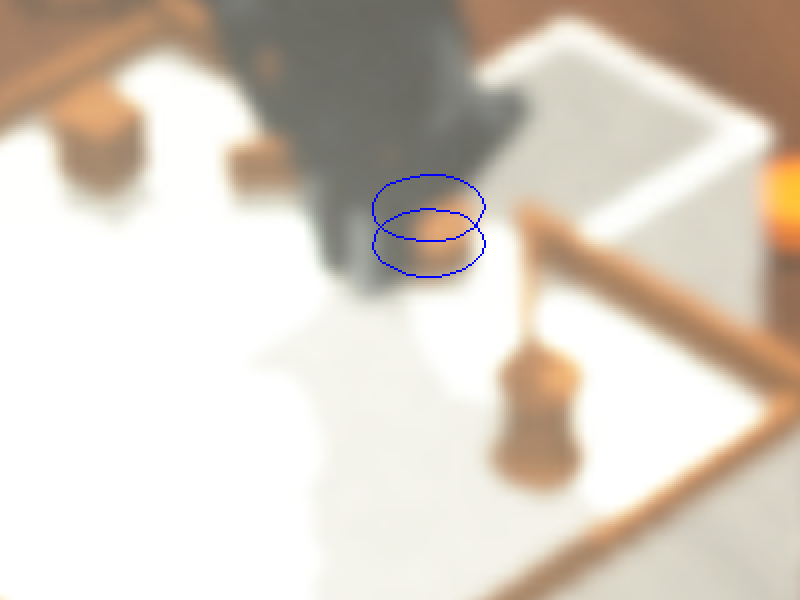

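The disc is centred in front of the gate, so I push it through.

{"op": "arm_command", "data": {"increments": [[0.005,0,0,0,0,0],[0.011,0,0,0,0,0],[0.016,0,0,0,0,0],[0.021,0,0,0,0,0],[0.027,0,0,0,0,0],[0.032,0,0,0,0,0],[0.032,0,0,0,0,0],[0.024,0,0,0,0,0],[0.016,0,0,0,0,0],[0.008,0,0,0,0,0]]}}

```text
time: 19.15
tool_pos: [599.0, 56.4, 172.4]
tcp_rot: [-89.9, 0.2, 21.9]
ft_force: [-0.6, 0.1, -0.4]
finger_gap: 12.2
```

Run:
```python
from h import *
commit([0.008,0,0,0,0,0])
st();look(10,("side",))
h=-33
c=np.array([-76.9,78.6]); e=np.array(T(c,h))-15*np.array([np.cos(np.radians(h)),np.sin(np.radians(h))]);print(e)
plan([(30,0,120,0,2),(-20,20,140,0,2),(e[0],e[1],140,h,6)])
```

```text
t 19.15 tcp [599.   56.4 172.4] rpy [-89.9   0.2  21.9] tray [4.110e+01 1.000e-01 1.724e+02] tip 99.8 F [-0.57  0.09 -0.38] gap 12.2 oh 72.6
[-112.96283442  102.01947851]
10 [[-0.006, -0.01, 0.0, 0.0, 0.0, 0.0], [-0.012, -0.02, 0.0, 0.0, 0.0, 0.0], [-0.037, -0.03, 0.01, 0.0, 0.0, 0.0], [-0.062, -0.04, 0.019, 0.0, 0.0, 0.0], [-0.078, -0.04, 0.033, 0.0, 0.09, 0.0], [-0.093, -0.04, 0.047, 0.0, 0.19, 0.0], [-0.109, -0.04, 0.06, 0.0, 0.28, 0.0], [-0.124, -0.04, 0.074, 0.0, 0.38, 0.0], [-0.14, -0.04, 0.087, 0.0, 0.48, 0.0], [-0.156, -0.039, 0.101, 0.0, 0.57, 0.0]]
```

View pics/side10.png

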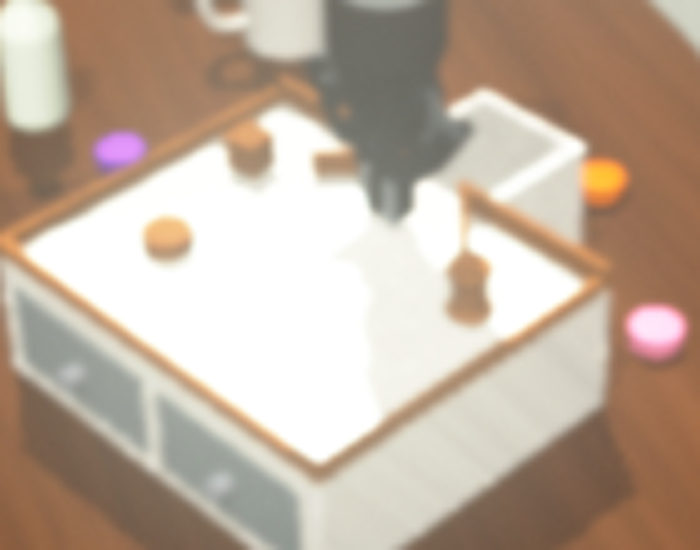

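The second disc is gone from the tray. Now the left disc, at tray (-77,79).

{"op": "arm_command", "data": {"increments": [[-0.006,-0.01,0,0,0,0],[-0.012,-0.02,0,0,0,0],[-0.037,-0.03,0.01,0,0,0],[-0.062,-0.04,0.019,0,0,0],[-0.078,-0.04,0.033,0,0.09,0],[-0.093,-0.04,0.047,0,0.19,0],[-0.109,-0.04,0.06,0,0.28,0],[-0.124,-0.04,0.074,0,0.38,0],[-0.14,-0.04,0.087,0,0.48,0],[-0.156,-0.04,0.101,0,0.57,0]]}}

```text
time: 20.45
tool_pos: [417.1, 92.4, 214.2]
tcp_rot: [-90.0, 0.1, -10.9]
ft_force: [-0.5, 0.2, 0.4]
finger_gap: 11.6
```

Run:
```python
from h import *
commit([-0.156, -0.04, 0.101, 0, 0.57, 0])
st();print(load()[0],np.round(r.sense()['joint_pos'],1));look(11)
plan([(-113,102,140,-33,2),(-113,102,107,-33,5),(-113,102,100,-33,3)])
```

```text
t 20.45 tcp [417.1  92.4 214.2] rpy [-90.    0.1 -10.9] tray [-113.7  102.   214.2] tip 141.6 F [-0.47  0.23  0.43] gap 11.6 oh 72.6
[417.42952582  92.47039307 213.10436264] [ 5.600e+00 -1.690e+01  1.178e+02  1.000e-01  7.920e+01 -7.350e+01]
top blob 150 [238.3 185.6] [107.2  -2. ]
top blob 101 [286.1 203.9] [  12.4 -101.8]
top blob 86 [212.8 231.9] [ 18.1 107.5]
top blob 106 [235.9 260. ] [-74.3  78.6]
10 [[0.0, 0.0, 0.0, 0.0, 0.0, 0.0], [0.0, 0.001, 0.0, 0.0, 0.0, 0.0], [0.0, 0.007, 0.0, 0.0, 0.0, 0.0], [0.0, 0.014, 0.0, 0.0, 0.0, 0.0], [0.0, 0.02, 0.0, 0.0, 0.0, 0.0], [0.0, 0.027, 0.0, 0.0, 0.0, 0.0], [0.0, 0.034, 0.0, 0.0, 0.0, 0.0], [0.0, 0.036, 0.0, 0.0, 0.0, 0.0], [0.0, 0.038, 0.0, 0.0, 0.0, 0.0], [0.0, 0.041, 0.0, 0.0, 0.0, 0.0]]
```

View pics/side11.png

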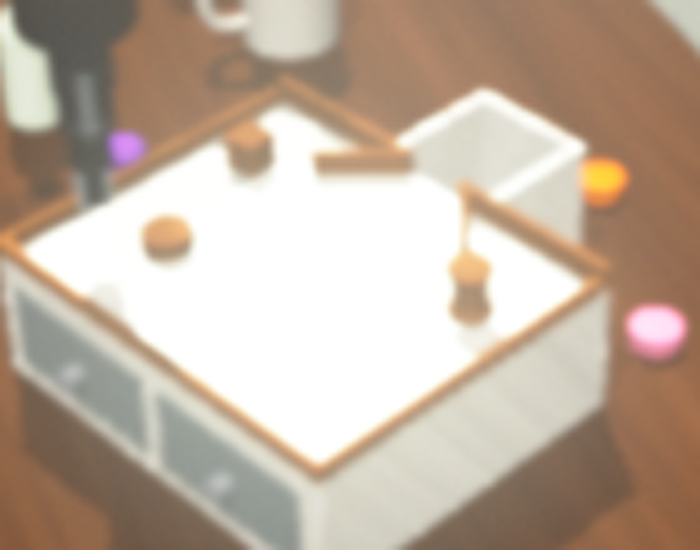

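View pics/top11.png

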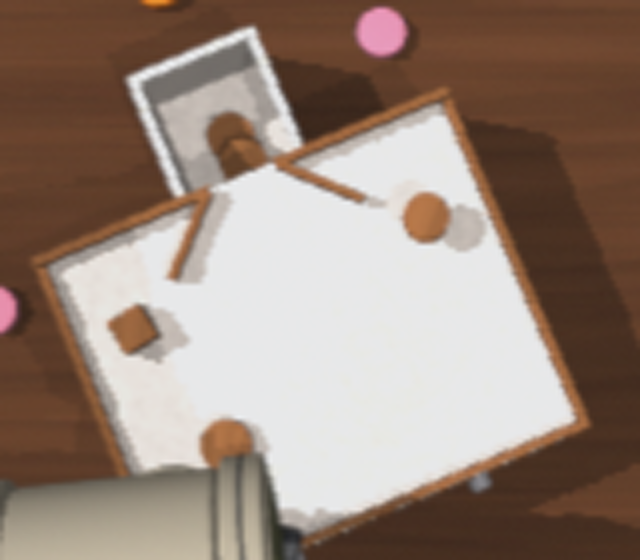

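The top view shows both discs in the slot, near (238,185), the second one leaning on the first. Side and top views agree that the third is still in place. I descend behind it.

{"op": "arm_command", "data": {"increments": [[0,0,0,0,0,0],[0,0.001,0,0,0,0],[0,0.007,0,0,0,0],[0,0.014,0,0,0,0],[0,0.02,0,0,0,0],[0,0.027,0,0,0,0],[0,0.034,0,0,0,0],[0,0.036,0,0,0,0],[0,0.038,0,0,0,0],[0,0.041,0,0,0,0]]}}

```text
time: 21.8
tool_pos: [417.6, 92.4, 172.3]
tcp_rot: [-90.0, 0.2, -10.8]
ft_force: [0.2, -0.4, -0.2]
finger_gap: 11.8
```

Run:
```python
from h import *
commit([0,.041,0,0,0,0])
st()
plan([(*T((-29,48.5),-33),100,-33,10)])
```

```text
t 21.8 tcp [417.6  92.4 172.3] rpy [-90.    0.2 -10.8] tray [-113.3  101.8  172.3] tip 99.7 F [ 0.19 -0.36 -0.18] gap 11.8 oh 72.6
10 [[0.007, 0.0, 0.0, 0.0, 0.0, 0.0], [0.014, 0.0, 0.0, 0.0, 0.0, 0.0], [0.022, 0.0, 0.0, 0.0, 0.0, 0.0], [0.029, 0.0, 0.0, 0.0, 0.0, 0.0], [0.036, 0.0, 0.001, 0.0, 0.0, 0.0], [0.043, 0.0, 0.001, 0.0, 0.0, 0.0], [0.05, -0.001, 0.001, 0.0, 0.0, 0.0], [0.058, -0.001, 0.001, 0.0, 0.0, 0.0], [0.065, -0.001, 0.001, 0.0, 0.0, 0.0], [0.072, -0.001, 0.001, 0.0, 0.0, 0.0]]
```

{"op": "arm_command", "data": {"increments": [[0.007,0,0,0,0,0],[0.014,0,0,0,0,0],[0.022,0,0,0,0,0],[0.029,0,0,0,0,0],[0.036,0,0.001,0,0,0],[0.043,0,0.001,0,0,0],[0.05,-0.001,0.001,0,0,0],[0.058,-0.001,0.001,0,0,0],[0.065,-0.001,0.001,0,0,0],[0.072,-0.001,0.001,0,0,0]]}}

```text
time: 23.05
tool_pos: [488.7, 79.8, 172.8]
tcp_rot: [-90.0, 0.2, -10.8]
ft_force: [-1.5, 0.3, -0.8]
finger_gap: 12.1
```

Run:
```python
from h import *
commit([0.072, -0.001, 0.001, 0, 0, 0])
st();look(12,("side",));disc("side");over(12,(-29,48.5))
plan([(*T((8,24.5),-33),100,-33,6),(*T((32,9),-26),100,-26,4)])
```

```text
t 23.05 tcp [488.7  79.8 172.8] rpy [-90.    0.2 -10.8] tray [-52.2  63.3 172.8] tip 100.2 F [-1.51  0.33 -0.76] gap 12.1 oh 72.6
side 0.64 [298.9 211. ] [ 51.3 -84.4]
side 0.61 [330.4 224.5] [  71.2 -196.4]
side 0.53 [317.6 199. ] [138.2 -83.7]
side 0.47 [223.7 190. ] [-44.  169.1]
10 [[0.007, 0.0, 0.0, 0.0, 0.0, 0.0], [0.015, 0.0, 0.0, 0.0, 0.0, 0.0], [0.022, 0.0, 0.0, 0.0, 0.0, 0.0], [0.029, 0.0, 0.0, 0.0, 0.0, 0.0], [0.037, 0.0, 0.0, 0.0, 0.0, 0.0], [0.044, 0.0, 0.0, 0.0, 0.0, 0.0], [0.051, 0.0, -0.001, 0.0, -0.03, 0.0], [0.059, 0.0, -0.002, 0.0, -0.06, 0.0], [0.066, 0.0, -0.003, 0.0, -0.09, 0.0], [0.073, 0.0, -0.003, 0.0, -0.12, 0.0]]
```

View pics/side12.png

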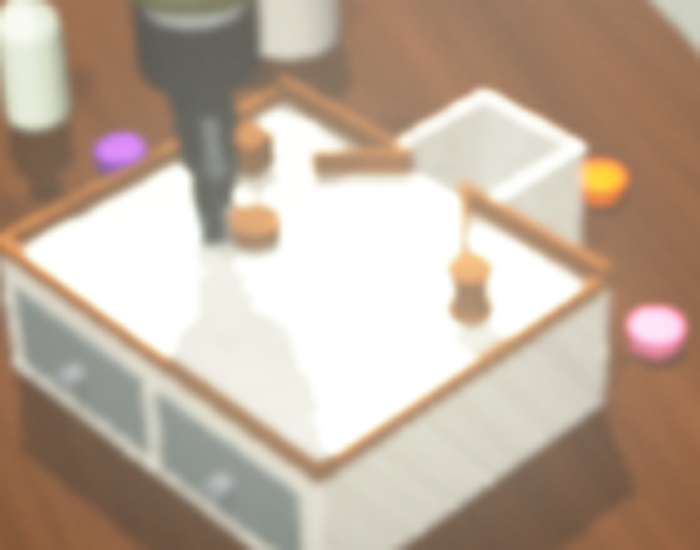

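The disc is seated against the tips at about (251,205), and the block is clear. I carry on.

{"op": "arm_command", "data": {"increments": [[0.007,0,0,0,0,0],[0.015,0,0,0,0,0],[0.022,0,0,0,0,0],[0.029,0,0,0,0,0],[0.037,0,0,0,0,0],[0.044,0,0,0,0,0],[0.051,0,-0.001,0,-0.03,0],[0.059,0,-0.002,0,-0.06,0],[0.066,0,-0.003,0,-0.09,0],[0.073,0,-0.003,0,-0.12,0]]}}

```text
time: 24.4
tool_pos: [559.9, 63.1, 172.6]
tcp_rot: [-90.0, 0.2, -3.8]
ft_force: [-1.4, -0.4, -0.7]
finger_gap: 11.8
```

Run:
```python
from h import *
commit([0.073, 0, -0.003, 0, -0.12, 0])
st();look(13,("side",));over(13,(32,9))
plan([(*T((46,3),-13),100,-13,5),(*T((58,0),0),100,0,5)])
```

```text
t 24.4 tcp [559.9  63.1 172.6] rpy [-90.    0.2  -3.8] tray [  7.4  21.  172.6] tip 100.0 F [-1.39 -0.41 -0.67] gap 11.8 oh 72.6
10 [[0.003, 0.0, -0.001, 0.0, -0.05, 0.0], [0.006, 0.0, -0.002, 0.0, -0.09, 0.0], [0.009, 0.0, -0.004, 0.0, -0.14, 0.0], [0.013, 0.0, -0.005, 0.0, -0.18, 0.0], [0.016, 0.0, -0.006, 0.0, -0.23, 0.0], [0.019, 0.0, -0.007, 0.0, -0.27, 0.0], [0.022, 0.0, -0.007, 0.0, -0.32, 0.0], [0.024, 0.0, -0.008, 0.0, -0.36, 0.0], [0.027, 0.0, -0.009, 0.0, -0.41, 0.0], [0.03, 0.0, -0.009, 0.0, -0.45, 0.0]]
```

View pics/side13o.png

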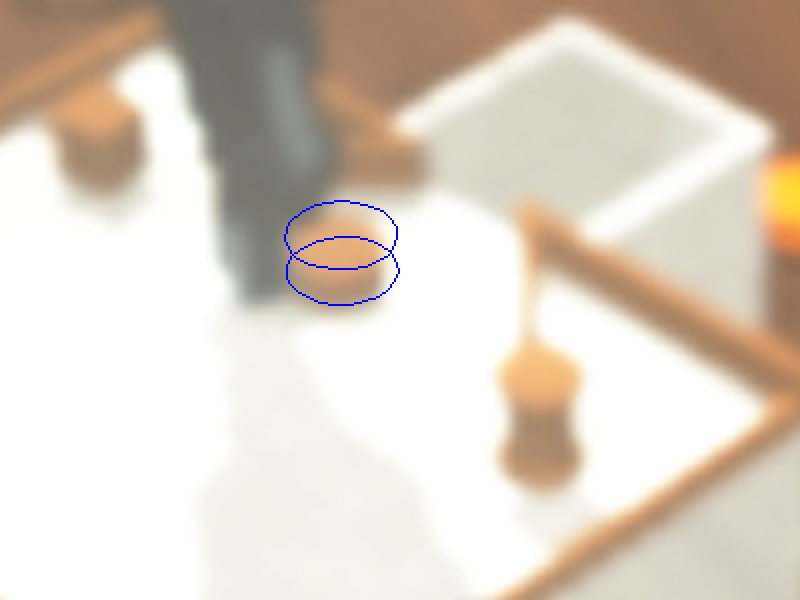

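{"op": "arm_command", "data": {"increments": [[0.003,0,-0.001,0,-0.05,0],[0.006,0,-0.002,0,-0.09,0],[0.009,0,-0.004,0,-0.14,0],[0.013,0,-0.005,0,-0.18,0],[0.016,0,-0.006,0,-0.23,0],[0.019,0,-0.007,0,-0.27,0],[0.022,0,-0.007,0,-0.32,0],[0.024,0,-0.008,0,-0.36,0],[0.027,0,-0.009,0,-0.41,0],[0.03,0,-0.009,0,-0.45,0]]}}

```text
time: 25.7
tool_pos: [588.9, 52.2, 172.4]
tcp_rot: [-89.9, 0.2, 22.0]
ft_force: [-0.4, 0.3, -0.2]
finger_gap: 11.6
```

Run:
```python
from h import *
commit([0.03, 0, -0.009, 0, -0.45, 0])
st();look(14,("side",));over(14,(58,0))
plan([(66,0,100,0,6),(66,0,100,0,1),(42,0,100,0,3)])
```

```text
t 25.7 tcp [588.9  52.2 172.4] rpy [-89.9   0.2  22. ] tray [ 30.2   0.  172.4] tip 99.8 F [-0.35  0.26 -0.18] gap 11.6 oh 72.6
10 [[0.006, 0.0, 0.0, 0.0, 0.0, 0.0], [0.012, 0.0, 0.0, 0.0, 0.0, 0.0], [0.018, 0.0, 0.0, 0.0, 0.0, 0.0], [0.024, 0.0, 0.0, 0.0, 0.0, 0.0], [0.03, 0.0, 0.0, 0.0, 0.0, 0.0], [0.036, 0.0, 0.0, 0.0, 0.0, 0.0], [0.036, 0.0, 0.0, 0.0, 0.0, 0.0], [0.028, 0.0, 0.0, 0.0, 0.0, 0.0], [0.02, 0.0, 0.0, 0.0, 0.0, 0.0], [0.012, 0.0, 0.0, 0.0, 0.0, 0.0]]
```

View pics/side14o.png

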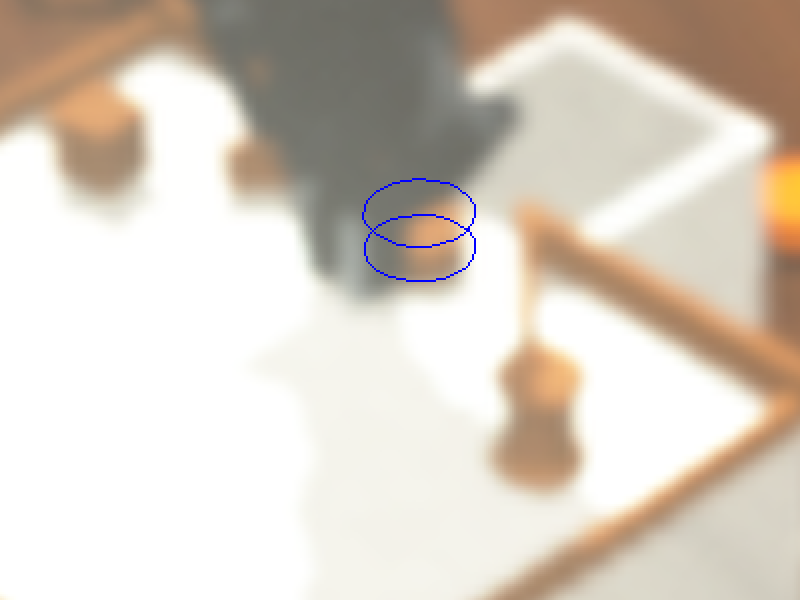

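The third disc is centred at the gate. I push it through.

{"op": "arm_command", "data": {"increments": [[0.006,0,0,0,0,0],[0.012,0,0,0,0,0],[0.018,0,0,0,0,0],[0.024,0,0,0,0,0],[0.03,0,0,0,0,0],[0.036,0,0,0,0,0],[0.036,0,0,0,0,0],[0.028,0,0,0,0,0],[0.02,0,0,0,0,0],[0.012,0,0,0,0,0]]}}

```text
time: 27.0
tool_pos: [599.1, 56.4, 172.4]
tcp_rot: [-89.9, 0.2, 21.9]
ft_force: [0.5, 0.6, -0.0]
finger_gap: 11.7
```

Run:
```python
from h import *
commit([0.012,0,0,0,0,0])
st();look(15,("side",))
plan([(30,0,120,0,2),(-20,10,150,0,3),(-110,100,180,-20,5)])
```

```text
t 27.0 tcp [599.1  56.4 172.4] rpy [-89.9   0.2  21.9] tray [ 41.2   0.  172.4] tip 99.8 F [ 0.48  0.6  -0.02] gap 11.7 oh 72.6
10 [[-0.006, -0.01, 0.0, 0.0, 0.0, 0.0], [-0.012, -0.02, 0.0, 0.0, 0.0, 0.0], [-0.029, -0.03, 0.003, 0.0, 0.0, 0.0], [-0.046, -0.04, 0.006, 0.0, 0.0, 0.0], [-0.062, -0.05, 0.01, 0.0, 0.0, 0.0], [-0.08, -0.056, 0.027, 0.0, 0.07, 0.0], [-0.099, -0.062, 0.045, 0.0, 0.14, 0.0], [-0.117, -0.068, 0.063, 0.0, 0.21, 0.0], [-0.135, -0.074, 0.081, 0.0, 0.27, 0.0], [-0.153, -0.08, 0.099, 0.0, 0.34, 0.0]]
```

View pics/side15.png

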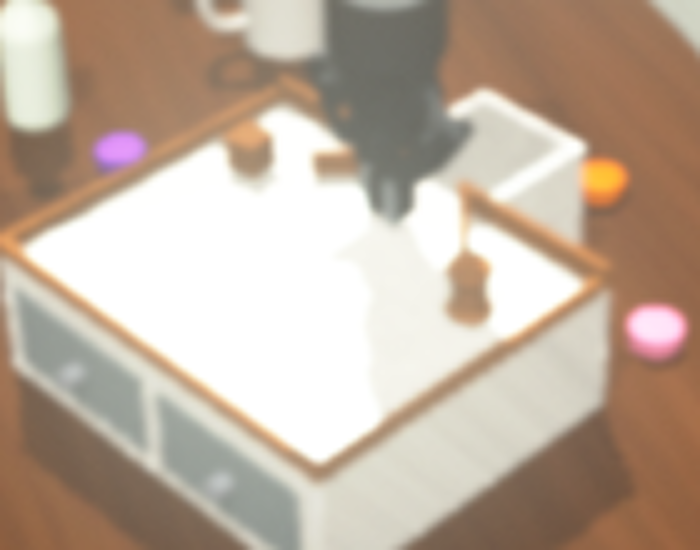

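No discs are left on the tray. I raise the arm clear and check.

{"op": "arm_command", "data": {"increments": [[-0.006,-0.01,0,0,0,0],[-0.012,-0.02,0,0,0,0],[-0.029,-0.03,0.003,0,0,0],[-0.046,-0.04,0.006,0,0,0],[-0.062,-0.05,0.01,0,0,0],[-0.08,-0.056,0.027,0,0.07,0],[-0.099,-0.062,0.045,0,0.14,0],[-0.117,-0.068,0.063,0,0.21,0],[-0.135,-0.074,0.081,0,0.27,0],[-0.153,-0.08,0.099,0,0.34,0]]}}

```text
time: 28.3
tool_pos: [420.6, 91.7, 254.3]
tcp_rot: [-89.9, 0.1, 2.3]
ft_force: [-0.2, 0.3, 0.6]
finger_gap: 11.9
```

Run:
```python
from h import *
st();look(16)
```

```text
t 28.3 tcp [420.6  91.7 254.3] rpy [-89.9   0.1   2.3] tray [-110.7  100.   254.3] tip 181.7 F [-0.21  0.34  0.58] gap 11.9 oh 72.6
top blob 160 [238.2 185.5] [107.6  -1.9]
top blob 102 [286.1 203.9] [  12.4 -101.7]
top blob 86 [212.8 231.9] [ 18.1 107.5]
```

View pics/top16.png

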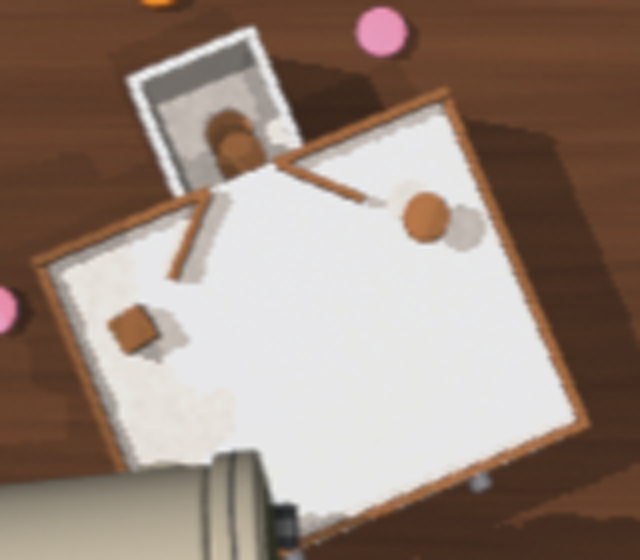

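View pics/side16_raw.png

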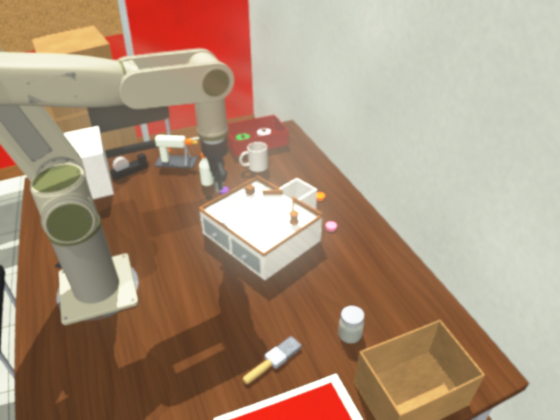

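View pics/top16_raw.png

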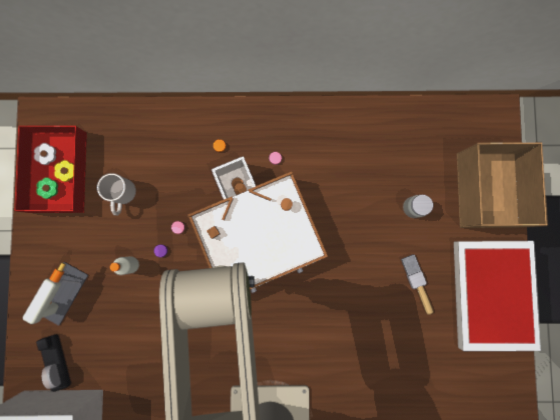

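The top view shows all three discs stacked in the slot, near (238,185), with the block at (213,232) and the spool at (286,204) unmoved. I hold for one call to confirm the pile is still.

{"op": "arm_command", "data": {"increments": [[0,0,0,0,0,0],[0,0,0,0,0,0],[0,0,0,0,0,0],[0,0,0,0,0,0],[0,0,0,0,0,0],[0,0,0,0,0,0],[0,0,0,0,0,0],[0,0,0,0,0,0],[0,0,0,0,0,0],[0,0,0,0,0,0]]}}

```text
time: 29.65
tool_pos: [421.3, 91.5, 253.1]
tcp_rot: [-89.9, 0.2, 2.4]
ft_force: [0.7, -0.4, -0.6]
finger_gap: 12.2
```

Run:
```python
from h import *
st();look(17,("top",))
a=cv2.imread("pics/top16_raw.png").astype(int);b=cv2.imread("pics/top17_raw.png").astype(int)
print(np.abs(a-b)[155:200,205:262].max())
cv2.imwrite("pics/slot17.png",cv2.resize(b[155:205,205:265].astype(np.uint8),None,fx=10,fy=10,interpolation=cv2.INTER_CUBIC))
```

```text
t 29.65 tcp [421.3  91.5 253.1] rpy [-89.9   0.2   2.4] tray [-110.2   99.6  253.1] tip 180.5 F [ 0.73 -0.37 -0.58] gap 12.2 oh 72.6
top blob 160 [238.2 185.5] [107.6  -1.9]
top blob 102 [286.1 203.8] [  12.6 -101.9]
top blob 86 [212.8 231.9] [ 18.1 107.5]
5
```

View pics/slot17.png

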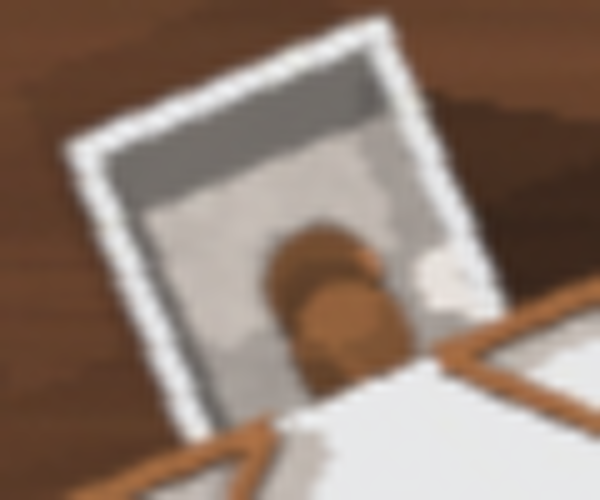

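The slot picture shows the three-disc pile fully inside the slot, beyond the tray edge and not moving. I hand in.

Run:
```python
from bench import r
print(r.hand_in())
```

```text
the job is handed in; nothing more can be done
None
```

All three discs are in the catch slot, and I handed the job in at about 29.7 s. I swept them one at a time (middle, right, left) through the gate with two fingertips held 12 mm apart, without pinching or lifting.

**Last checks:**
- **Discs:** the top view shows no discs left on the tray. The three lie on and against one another in the slot, wholly past the tray's edge. Two pictures 1.3 s apart showed no movement there.
- **Other things:** the block and spool are where they started, to within the measurement. The look-alikes and the things on the table look unmoved in the pictures.
- **Robot:** the arm was raised clear and touching nothing. Wrist force stayed under about 2 N in every reading taken between moves.

**What went wrong or disagreed:**
- **Wrist limit:** moving to the second disc, joint 6 ran up to 152.2 of its 152.29 degree range and the move was cut short. I turned it back at once, never read it past the limit, and swept that disc at a shallower angle.
- **Camera offset:** where I overlaid the expected disc position on the side view, the disc sat about 2–3 mm off. I put that down to calibration.
- **Detection:** the network missed the disc in several pictures where the arm hid it, so I relied on the pictures and the known fingertip position there.

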